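# Reset and clamp the back stop of a bench shear

## Robot

A 7-joint arm with a two-finger parallel gripper is mounted at the origin on the work surface. World frame = base frame: x ahead of the robot, y to its left, z up, the work surface at z = 0. Lengths are in m, angles in rad, forces in N, time in s.
With the tool pointing down it reaches from about 0.4 to 0.85 m from the base axis. Payload 4.5 kg.
Tool frame: the origin (TCP) lies midway between the tips of the shut fingers; the grasp point (between the pads) lies 19 mm behind it (r.grip_point_offset is the distance from the TCP to the grasp point, in m); z points along the fingers, y is the line along which they close (so a half turn about z gives the same grasp; the last joint's range is limited). The gripper opens to 88 mm and grips with 3 to 60 N. Pads are 18 mm wide; open, the fingers measure 123 mm over their backs; the gripper's body (75 mm by 187 mm) begins 45 mm behind the grasp point.
Start: joints at [1.326, 0.689, -0.195, 1.565, 0.157, 0.902, -0.215], TCP at [0.172, -0.601, 0.239] pointing down, gripper open.
Joint ranges: [-3.01, 3.01], [-0.46, 2.08], [-1.47, 1.51], [0.13, 2.56], [-1, 4.14], [0.04, 2.09], [-2.66, 2.66]. Speed limits (rad/s): [2.57, 2.57, 3.14, 3.14, 3.14, 3.14, 3.14].

## Interface

Orientations are given as a unit quaternion [x, y, z, w].
In Python, from plant import r, optics gives the robot as it stands.
- The arm moves only by the shell command python3 -m pendant 'ROWS' [OPENING] [FORCE]. ROWS is JSON, a list of rows, each a list of 6 numbers: the shift along the tool's x, y, z as a fraction of full scale, then the turn, a rotation vector about the tool's x, y, z as a fraction of full scale. A call has 1 to 5 rows; each row shifts and turns the commanded pose from where the row before left it, along the tool's axes as they then stand; what a row does not reach is not made up. Full scale, the value 1, is 0.025 m for a shift and pi rad for a turn. A row lasts 1/12 s, in which the tool goes at most 41.7 mm and 7.16 degrees, less where a joint would pass 70% of its speed; a pose out of reach is approached as far as the arm can. A call with a number of a shift or a turn outside -1 to 1 is refused whole. A call with a gripper value outside its range is refused whole. OPENING is the opening, from -1 (shut) to 1 (fully open), set as the call begins (- or left out, the last holds). The fingers move at their own pace and stop on an object; FORCE is the grip in N (left out, the last holds). Time passes only in rows, so rows that do not move let the fingers close. It gives the time, the measured TCP pose, the force, the opening and the grip force at its end, in the units of the state.
- r.get_state(): the state, without advancing time (a new reading comes with each control period).
- optics.snapshot(name): name is "scene" or "top"; returns (picture, depth): 480x640x3 uint8, blue, green, red; 480x640 float32, m along the optical axis (not along the pixel's ray), 0 where there is no reading.
- optics.calibration(name): a dict with "vfov" (degrees; the focal length in pixels is half the picture's height over the tangent of half this angle, whatever the lens; pixels are square), "cx", "cy" (the principal point, pixels), "cam_to_world" (4x4, takes a point from camera to world coordinates). Camera axes: x right, y up, looking along -z (the intrinsics and any distortion apply to the point x, -y, -z); pixel columns grow to the right and rows downward; lengths in m; the calibration is good to about 2 mm. A picture is of the moment at which its call begins. calibration takes no time and is no camera call.
- r.finish_job(): hands the job in; it is judged then, once.
The state is a dict: "clock": time; "q": joint angles; "qd": joint speeds; "joint_torque": joint torques, N m; "tool_pos": TCP position; "eef_rot": TCP orientation; "contact_force": force on the tool from outside, world axes, zero at the start; "moment": the same for the moment, N m; "opening": opening from 0.0 (shut) to 1.0 (fully open); "finger_force": force on a finger pad.
Only numpy, scipy, OpenCV 4.12 (cv2) and the standard library are available. Lean on these libraries where they do the work, as an engineer would, in place of code of your own. Each camera call takes 0.05 s, during which the arm holds its last target. There are 200 camera calls.

## Task

Reset the bench shear for wider strips: squeeze the red latch tab against the black thumb plate of its back stop and, keeping it squeezed, slide the stop to the next notch out, away from the blade; then let go so that the latch drops into that notch. Then take the flat screwdriver out of the wooden tool block, seat its blade in the slotted brass clamp screw on the stop and turn the screw clockwise until it is tight, keeping the blade in the slot. Put the screwdriver back upright in its hole, handle resting on the block, and leave the mandrel, the dish and the hammer undisturbed.

Things in the scene. Friction and masses are not known exactly. Their poses are not given: they have to be found in the camera images.
- shear: Grey-green cast-iron hand shear, fixed. Origin: on the bench below the back stop's grip in its starting notch; z up, +y to the blade, -y out along the gauge bar. In mm: base 22 tall, x +-105 for y -30..170, tongue x +-33 to y -175. Bar 24 wide, top z 54, end post y -159..-173, top z 57. Side cheeks x +-73..97, y 55..130; top yoke x +-105, y 52..133, top z 202.
- housing (a point): Middle of the lower edge, facing the stop, of the shear's return-spring housing (shear x +-72, y 4..62, z 146..214 mm; its cap nuts reach z 224). It overhangs the blade side of the grip and blocks an upright hand there: lean the hand 35 to 45 degrees towards the shear's -y (fingertips pointing down and towards the blade). Axes as the shear's.
- lever_ball (a point): Black ball, 32 mm across, on the shear's parked hand lever: a 14 mm bar from shear (119, 92, 160) up to the ball at (119, 164, 277) mm.
- stop (a joint): Slide of the aluminium back stop, m: 0 in the starting notch, growing away from the blade (shear -y), -0.021 to 0.062. Notches every 0.020. Held within about 1 mm unless the latch is pressed; pressed, it slides with about 3 N. A latch let go within 2 mm of a notch drops in; let go elsewhere, it rides on the bar and drops in when the stop is pushed to a notch.
- latch (a joint): Red spring rocker latch on the stop, rad: 0 with its nose in a notch, about 0.18 with the nose on the bar between notches, 0.30 fully pressed. About 4 N on the tab starts it, 10 N presses it fully; a grip of 30 to 50 N is good.
- screw (a joint): Angle of the slotted clamp screw, rad, growing as it is tightened (clockwise, looking down on its head). Starts loose at 0 to 0.35; comes up hard, tight, at 1.5. Friction about 0.05 N m.
- grip (a point): Middle of the stop's grip, 100 mm above the bench; axes as the shear's, moves with the stop. Two plates 30 mm long in y, tops 15 mm above: black thumb plate, fixed, outer face at x -22; red latch tab at +x. Squeeze them along x, to 44 mm over both. Below: saddle top 34 mm down. Fence plate of the stop: x +-60, y 31..36, top 22 mm down.
- tab (a point): Middle of the outer face of the red latch tab, which is 49 mm tall, 30 long. Free, it leans out by 0.30 rad (this point 29 mm from the grip's middle in x, the tab's top edge 36 mm); pressed fully it is upright, outer face at x +22. It pivots about a pin along y at grip x +19, 30 mm below point grip.
- slot (a point): Centre of the slot's floor in the brass clamp screw on the stop: 52 mm from point grip towards the shear's -y, about 80 mm above the bench. z: the screw's axis, out of the head, leaning 0.611 rad (35 deg) from vertical towards the shear's -y. x: along the slot (the shear's x at screw 0), turns with the screw. Head 20 mm across, slot right across it, 4.2 wide, 6 deep.
- driver: Flat screwdriver, 155 mm long, orange square handle. Origin: middle of the blade's edge; z to the handle. Blade 12 wide in x, 2.2 thick in y; shank 8 thick to z 70; handle 28 x 28, z 70..155, flats across x and y. About 0.14 kg. Starts upright in the block, blade in the hole, handle's shoulder on the block's top, within 0.6 rad of the block's yaw.
- tip (a point): Middle of the edge of the screwdriver's blade (same point and axes as driver).
- block: Wooden tool block, fixed, 60 (x) x 100 (y) x 78 mm tall; origin at the centre of its underside. Two steel punches stand in it near (13, -28) and (-13, -30) mm, up to z 108.
- hole (a point): Centre of the mouth of the driver's hole in the block's top (block y +20, z 78 mm): square, 18 x 18 mm, right through the block. Axes as the block's.
- mandrel: Bystander: steel ring mandrel, a cone on a round wooden foot 72 mm across, 160 mm tall, loose; origin under its foot.
- dish: Bystander: white ceramic bowl, 84 mm across, 40 tall, loose; origin under it.
- hammer: Bystander: small hammer lying on the bench left of the shear, 200 mm long in its x, loose; origin under its middle.

How it is judged:
On the way, in this order (a step that is already met when the one before it is completed fails the run):
1. the back stop slides outwards with its latch pressed (value of joint stop between 0.005 and 0.017 m and value of joint latch above 0.12 rad).
2. the back stop is latched in the next notch out (value of joint stop between 0.0175 and 0.0225 m and value of joint latch below 0.05 rad), for 0.2 s.
3. the screwdriver's blade is seated in the slot of the clamp screw (distance between tip and slot below 0.006 m and z of tip in the frame of slot below 0.003 m and angle between the z axis of driver and the z axis of slot, either way round below 0.2 rad), for 0.1 s.
4. the clamp screw is tight, turned with the blade still seated in its slot (value of joint screw above 1.35 rad and distance between tip and slot below 0.007 m and z of tip in the frame of slot below 0.004 m), for 0.05 s.
At the end, for the whole second after the job is handed in: Stop latched one notch out (joint stop 17.5 to 22.5 mm, latch under 0.05 rad), screw tight (over 1.35 rad), the screwdriver at rest in its hole, let go: within 8 mm of the hole's centre, tip under 12 mm above the bench, within 0.1 rad of upright (all of step 2 and value of joint screw above 1.35 rad and horizontal distance between driver and hole below 0.008 m and z of driver in the frame of block below 0.012 m and angle between driver's own z axis and vertical below 0.1 rad and linear speed of driver below 0.02 m/s); the robot touches nothing.
It fails at once if the mandrel, the dish or the hammer is moved more than 20 mm, or the mandrel is tipped more than 0.3 rad (distance of any of mandrel, dish, hammer from where it was at the start of the episode above 0.02 m or angle between mandrel's own z axis and vertical above 0.3 rad).
It also fails if it takes over 72 s, if anything falls off the work surface, if the arm or the gripper's body presses on something with over 40 N, if the wrist force passes 120 N, or if a joint passes its speed limit or range.

## Working session

There is one attempt and no reset: what is moved stays moved. The work goes in short steps, Python scripts to look and compute and a shell command to move; the robot and the scene stay as the last step left them, time stands still between calls to the robot, and variables do not carry over. Pictures are saved under pics/ and viewed, at most 10 in all, crops included, and the job is handed in when it is done.

```bash
ls; mkdir -p pics; cat > h.py <<'E'
import numpy as np, cv2, json
from plant import r, optics
from scipy.spatial.transform import Rotation as R
def cal(n):
    c=optics.calibration(n); f=240/np.tan(np.radians(c['vfov'])/2); return c,f,np.array(c['cam_to_world'])
E
python3 - <<'E'
from h import *
for n in("scene","top"):
    c,f,T=cal(n);print({k:v for k,v in c.items() if k!='cam_to_world'},f,T.round(3).tolist())
    p,d=optics.snapshot(n);cv2.imwrite(f"pics/{n}0.png",p);np.save(f"{n}0.npy",d);print((d>0).mean(),d.max())
print(r.get_state())
E
```

```text
pics
{'vfov': 44.722763937771006, 'cx': 319.48843737311034, 'cy': 249.874118953922} 583.3994274571188 [[0.183, -0.795, 0.579, 1.247], [0.983, 0.15, -0.105, -0.087], [-0.004, 0.588, 0.809, 1.114], [0.0, 0.0, 0.0, 1.0]]
0.9958430989583333 3.391868
{'vfov': 47.632204655137684, 'cx': 323.1516925064921, 'cy': 236.15836867532818} 543.7389233266132 [[-0.019, 0.998, -0.055, 0.473], [-1.0, -0.019, 0.0, 0.026], [-0.001, 0.055, 0.998, 1.46], [0.0, 0.0, 0.0, 1.0]]
0.995869140625 2.293362
{'clock': 0.1, 'q': array([ 1.32576944,  0.68991303, -0.1945622 ,  1.56621118,  0.15731496,
        0.90249739, -0.21514801]), 'qd': array([ 0.00062178, -0.00205799, -0.00036266, -0.00130513, -0.00170965,
       -0.0007832 , -0.0026026 ]), 'joint_torque': array([-3.20744482e-03, -5.28492880e+01, -1.27143893e+00, -1.53837669e+01,
       -5.25742129e-02,  1.93712483e-03,  5.19556784e-05]), 'tool_pos': array([ 0.17184245, -0.60033509,  0.23799093]), 'eef_rot': array([ 9.90292721e-01,  1.38995175e-01, -1.63575847e-04, -8.00404742e-04]), 'contact_force': array([ 0.35732661, -1.00115897,  0.72427242]), 'moment': array([-0.00306484,  0.0091986 ,  0.00805218]), 'finger_force': 0.0, 'opening': 1.0049684315261664}
```

View pics/scene0.png

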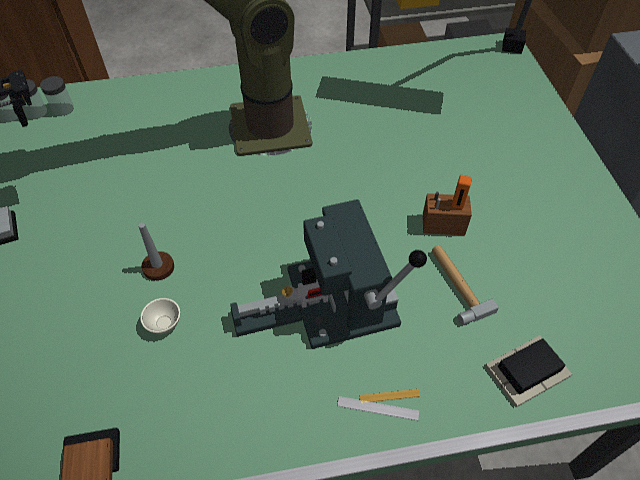

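View pics/top0.png

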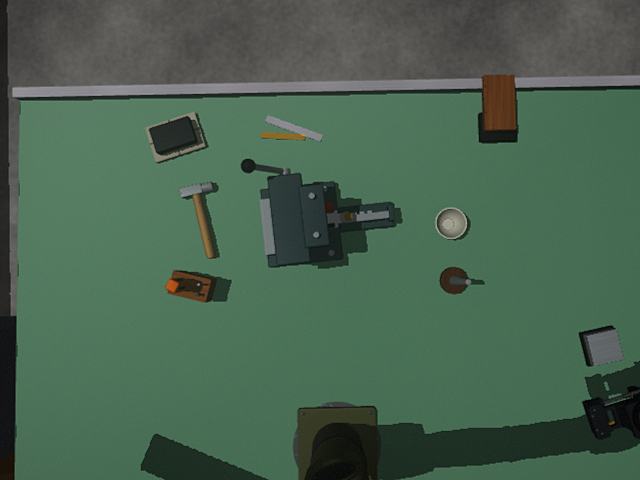

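The scene view shows the shear at about (330,280), gauge bar pointing left to (240,320), driver in block at (460,190), dish (160,317), mandrel (155,265), hammer (465,285). The top view shows the shear at (300,220), bar pointing right (world −y) to (395,213), and block at (190,286).

```bash
python3 - <<'E'
from h import *
a=cv2.imread("pics/scene0.png")[245:345,220:340];b=cv2.imread("pics/top0.png")[170:270,290:410]
c=cv2.imread("pics/scene0.png")[165:245,410:490];d=cv2.imread("pics/top0.png")[250:320,150:230]
f=lambda i,w,h:cv2.resize(i,(w,h),interpolation=cv2.INTER_CUBIC)
def br(i):return np.clip(255*(i/255.)**.6,0,255).astype(np.uint8)
top=np.hstack([f(a,400,333),f(b,400,333)]);bot=np.hstack([f(c,264,264),f(d,302,264),np.zeros((264,234,3),np.uint8)])
cv2.imwrite("pics/crop1.png",br(np.vstack([top,bot])))
# depth checks: points
def P(n,u,v,d):
    c,fo,T=cal(n);z=d[v,u];return (T@[ (u-c['cx'])/fo*z,-(v-c['cy'])/fo*z,-z,1])[:3].round(4)
for n,pts in dict(scene=[(100,200),(300,400),(463,180),(418,258),(160,330),(345,225)],top=[(100,300),(400,350),(173,286),(248,166),(452,222),(285,230)]).items():
    D=np.load(n+"0.npy")
    for u,v in pts: print(n,u,v,P(n,u,v,D))
E
```

```text
scene 100 200 [ 0.1907 -0.4595 -0.0027]
scene 300 400 [ 8.049e-01 -4.850e-02 -1.000e-04]
scene 463 180 [0.4336 0.384  0.1592]
scene 418 258 [0.7026 0.1851 0.2861]
scene 160 330 [ 0.6157 -0.3113  0.0357]
scene 345 225 [0.5422 0.0924 0.2015]
top 100 300 [ 0.3934  0.6265 -0.0036]
top 400 350 [ 0.247  -0.1729  0.0033]
top 173 286 [0.4323 0.3851 0.1613]
top 248 166 [0.6923 0.1852 0.2936]
top 452 222 [ 0.585  -0.3218  0.0025]
top 285 230 [0.5582 0.1135 0.2025]
```

View pics/crop1.png

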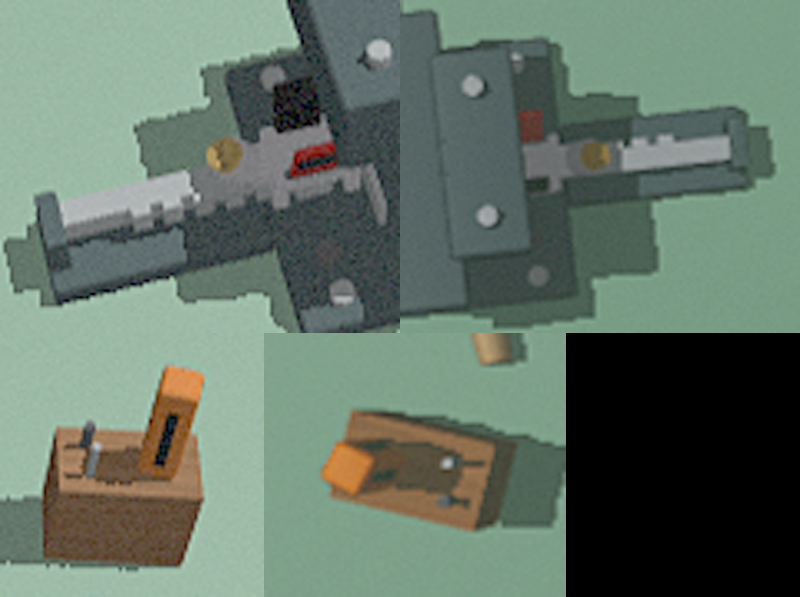

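The crop shows the brass screw at scene ≈(287,291) and top ≈(348,217), the red tab on the +x side, the black plate on the −x side, and the driver handle slightly rotated in the block. Now I'll measure.

```bash
cat >> h.py <<'E'
def cloud(n,d):
    c,f,T=cal(n);v,u=np.mgrid[:480,:640]
    X=np.stack([(u-c['cx'])/f*d,-(v-c['cy'])/f*d,-d],-1)
    return X@T[:3,:3].T+T[:3,3]
def ray(n,u,v):
    c,f,T=cal(n);w=T[:3,:3]@[(u-c['cx'])/f,-(v-c['cy'])/f,-1];return T[:3,3],w/np.linalg.norm(w)
def tri(p,q):
    (a,u),(b,v)=ray("scene",*p),ray("top",*q)
    s,t=np.linalg.lstsq(np.c_[u,-v],b-a,rcond=None)[0];A=a+s*u;B=b+t*v
    return (A+B)/2,np.linalg.norm(A-B)
def onz(n,u,v,z):
    a,w=ray(n,u,v);return a+w*(z-a[2])/w[2]
def rect(m):
    k=max(cv2.findContours(m.astype(np.uint8),0,2)[0],key=cv2.contourArea);return k
E
python3 - <<'E'
from h import *
img={n:cv2.imread(f"pics/{n}0.png") for n in("scene","top")};D={n:np.load(f"{n}0.npy") for n in img}
C={n:cloud(n,D[n]) for n in img}
hsv={n:cv2.cvtColor(img[n],cv2.COLOR_BGR2HSV) for n in img}
def box(n,name,b,z0,z1,extra=None):
    P=C[n];m=(P[...,0]>b[0])&(P[...,0]<b[1])&(P[...,1]>b[2])&(P[...,1]<b[3])&(P[...,2]>z0)&(P[...,2]<z1)
    if extra is not None:m&=extra[n]
    q=P[m]
    if len(q)<5:print(n,name,len(q));return
    rc=cv2.minAreaRect((q[:,:2]*1000).astype(np.float32));print(n,name,len(q),'z',np.median(q[:,2]).round(4),'rect',np.round(rc[0],1),np.round(rc[1],1),round(rc[2],2),'mean',(q[:,:2].mean(0)*1000).round(1))
org={n:cv2.inRange(hsv[n],(5,140,110),(18,255,255))>0 for n in img}
for n in img:
    box(n,'yoke',(.4,.85,-.1,.25),.195,.207)
    box(n,'housing',(.4,.85,-.1,.25),.210,.218)
    box(n,'base',(.4,.85,-.2,.35),.017,.026)
    box(n,'block',(.35,.55,.25,.45),.073,.083)
    box(n,'handletop',(.35,.55,.25,.45),.149,.165)
    box(n,'post',(.4,.85,-.2,-.05),.048,.062)
# brass, red
bl={}
for n,w in(("scene",(270,275,310,310)),("top",(335,200,365,235))):
    sub=hsv[n][w[1]:w[3],w[0]:w[2]]
    for nm,lo,hi in(("brass",(12,110,60),(28,255,255)),):
        m=cv2.inRange(sub,lo,hi);v,u=np.nonzero(m);bl[n]=(u.mean()+w[0],v.mean()+w[1]);print(n,nm,len(u),bl[n])
        vv,uu=v+w[1],u+w[0];print(np.median(C[n][vv,uu],0).round(4))
print(tri(bl['scene'],bl['top']))
for n in img:
    m=(cv2.inRange(hsv[n],(0,120,60),(5,255,255))|cv2.inRange(hsv[n],(174,120,60),(180,255,255)))>0
    P=C[n];m&=(P[...,0]>.5)&(P[...,0]<.75)&(P[...,1]>-.1)&(P[...,1]<.1)&(P[...,2]>.05);q=P[m];print(n,'red',len(q),np.median(q,0).round(4),np.percentile(q,[5,95],axis=0).round(3).tolist())
E
```

```text
scene yoke 3348 z 0.201 rect [596.3  81.1] [231.9 129. ] 4.89 mean [596.5 105.2]
scene housing 1668 z 0.213 rect [624.3  63.1] [226.3  99.8] 26.69 mean [596.6  47.3]
scene base 3812 z 0.0212 rect [559.5  93.5] [290.4 512.8] 0.04 mean [623.6  62.1]
scene block 672 z 0.0769 rect [429.2 367.3] [101.3  65.6] 74.48 mean [432.6 361.3]
scene handletop 157 z 0.1605 rect [435.9 386.1] [28.2 31.8] 58.46 mean [438.  384.9]
scene post 554 z 0.0533 rect [ 608.3 -105.2] [ 42.7 110.3] 1.01 mean [ 604.1 -108.1]
top yoke 2740 z 0.2024 rect [596.1  81.6] [229.4 128.4] 5.46 mean [583.6 107.7]
top housing 1339 z 0.2143 rect [623.2  60.6] [224.   98.5] 25.27 mean [590.9  46.8]
top base 1987 z 0.0221 rect [605.9  93. ] [400.7 513.6] 0.15 mean [580.7  50. ]
top block 628 z 0.0783 rect [428.  366.9] [100.7  60.4] 75.45 mean [427.7 358. ]
top handletop 120 z 0.1619 rect [433.3 386.9] [30.1 27.8] 63.84 mean [433.3 385.6]
top post 362 z 0.055 rect [ 608.1 -105. ] [ 39.5 109.9] 0.46 mean [ 602.6 -108.1]
scene brass 79 (np.float64(286.7974683544304), np.float64(291.1012658227848))
[ 0.6008 -0.0394  0.0833]
top brass 14 (np.float64(351.0), np.float64(215.78571428571428))
[ 0.5988 -0.0464  0.082 ]
(array([ 0.59976722, -0.04308626,  0.08354387]), np.float64(0.006689452159884582))
scene red 55 [0.6264 0.011  0.1117] [[0.615, 0.001, 0.074], [0.63, 0.024, 0.12]]
top red 5 [0.6262 0.0118 0.1211] [[0.626, 0.007, 0.114], [0.627, 0.016, 0.123]]
```

```bash
python3 - <<'E'
from h import *
img={n:cv2.imread(f"pics/{n}0.png") for n in("scene","top")};D={n:np.load(f"{n}0.npy") for n in img}
C={n:cloud(n,D[n]) for n in img}
hsv={n:cv2.cvtColor(img[n],cv2.COLOR_BGR2HSV) for n in img}
def comp(n,name,b,z0,z1):
    P=C[n];m=(P[...,0]>b[0])&(P[...,0]<b[1])&(P[...,1]>b[2])&(P[...,1]<b[3])&(P[...,2]>z0)&(P[...,2]<z1)
    m=cv2.morphologyEx(m.astype(np.uint8),cv2.MORPH_OPEN,np.ones((3,3)));k,l,s,_=cv2.connectedComponentsWithStats(m);i=1+s[1:,4].argmax();q=P[l==i]
    rc=cv2.minAreaRect((q[:,:2]*1000).astype(np.float32));print(n,name,len(q),'z',np.median(q[:,2]).round(4),np.round(rc[0],1),np.round(rc[1],1),round(rc[2],2))
for n in img:
    comp(n,'yoke',(.4,.85,-.1,.25),.195,.2075)
    comp(n,'housing',(.4,.85,-.1,.25),.2085,.219)
    comp(n,'block',(.35,.55,.25,.45),.072,.084)
    comp(n,'handletop',(.35,.55,.25,.45),.15,.17)
    P=C[n];m=(P[...,0]>.55)&(P[...,0]<.65)&(P[...,1]>-.155)&(P[...,1]<-.09)&(P[...,2]>.047)&(P[...,2]<.06);q=P[m]
    bins=np.arange(-.155,-.089,.008);xs=[];ys=[]
    for a in bins:
        w=q[(q[:,1]>=a)&(q[:,1]<a+.008)]
        if len(w)>5: xs.append((w[:,0].min()+w[:,0].max())/2);ys.append(a+.004)
    k=np.polyfit(ys,xs,1);print('bar',np.round(xs,4),'yaw',np.degrees(-np.arctan(k[0])),'x at y=.01',np.polyval(k,.01))
# brass wider
bl={}
for n,w in(("scene",(276,280,298,302)),("top",(340,206,362,228))):
    sub=hsv[n][w[1]:w[3],w[0]:w[2]];m=cv2.inRange(sub,(10,70,40),(30,255,255));v,u=np.nonzero(m);bl[n]=(u.mean()+w[0],v.mean()+w[1])
    print(n,len(u),bl[n],u.min()+w[0],u.max()+w[0],v.min()+w[1],v.max()+w[1],onz(n,*bl[n],.0846).round(4))
print(tri(bl['scene'],bl['top']))
z=[cv2.resize(img['scene'][278:304,272:302],(450,390),interpolation=cv2.INTER_CUBIC),cv2.resize(img['top'][204:230,338:361],(345,390),interpolation=cv2.INTER_CUBIC)]
cv2.imwrite("pics/brass.png",np.hstack(z))
E
```

```text
scene yoke 3173 z 0.201 [585.4  94.5] [212.6 101.3] 4.37
scene housing 1698 z 0.2129 [590.  45.] [146.1  58.6] 5.61
scene block 660 z 0.0769 [428.2 367.1] [101.2  66.6] 76.86
scene handletop 149 z 0.1609 [435.9 386.1] [28.2 31.8] 58.46
bar [0.6091 0.6108 0.6038 0.6025 0.6018 0.6012 0.6025 0.6041] yaw 7.161764963126735 x at y=.01 0.5877761161208608
top yoke 2674 z 0.2024 [584.1 104.9] [209.7  79.9] 5.23
top housing 1362 z 0.2144 [589.9  45.5] [143.7  58. ] 5.44
top block 540 z 0.0784 [425.  355.2] [76.  60.4] 75.43
top handletop 146 z 0.1627 [433.6 387.1] [29.5 28.1] 63.84
bar [0.6085 0.6113 0.6037 0.6026 0.6017 0.6006 0.6032 0.6021] yaw 8.104880930940764 x at y=.01 0.5852723693012666
scene 90 (np.float64(286.81111111111113), np.float64(291.1333333333333)) 282 292 286 296 [ 0.601  -0.0398  0.0846]
top 63 (np.float64(348.06349206349205), np.float64(216.34920634920636)) 344 352 213 220 [ 0.5979 -0.0389  0.0846]
(array([ 0.5983036 , -0.03934088,  0.08016001]), np.float64(0.0005425745442838893))
```

View pics/brass.png

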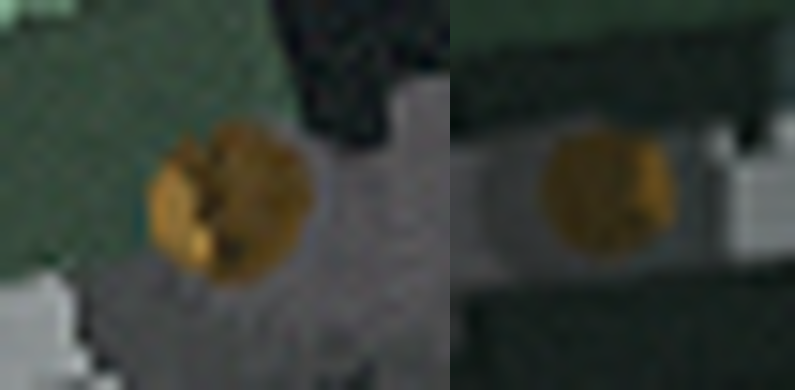

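```bash
cat >> h.py <<'E'
PSI=np.radians(5.45); O=np.array([.593,.0125,0]); RS=R.from_euler('z',PSI)
def sh(p): return O+RS.apply(np.array(p)/1000)      # shear mm -> world m
def leanR(deg,yaw=0):  # tool y along shear x turned by yaw(deg, about tool z), tool z down & to blade
    a=np.radians(deg);z=[0,np.sin(a),-np.cos(a)];y=[1,0,0];M=np.c_[np.cross(y,z),y,z]
    return RS*R.from_matrix(M)*R.from_euler('z',yaw,degrees=True)
def cur():
    s=r.get_state();return np.array(s['tool_pos']),R.from_quat(s['eef_rot']),s
def plan(p,Q,n,p0=None,Q0=None):
    a,b,s=cur();p0=a if p0 is None else p0;Q0=b if Q0 is None else Q0
    w=(Q0.inv()*Q).as_rotvec()/n;d=(np.array(p)-p0)/n
    print('dist mm',np.linalg.norm(d*n)*1000,'ang',np.degrees(np.linalg.norm(w*n)))
    for i in range(n):
        q=Q0*R.from_rotvec(w*i);print(json.dumps([float(x) for x in np.r_[q.inv().apply(d)/.025,w/np.pi].round(3)]),end=',\n' if i%5<4 else '\n\n')
    print()
E
python3 - <<'E'
from h import *
print([x for x in dir(r) if x[0]!='_'])
Q=leanR(42);g=sh([0,-4,103]);z=Q.apply([0,0,1]);tcp=g+.019*z;print(tcp,Q.as_quat())
pre=tcp-.11*z;print('pre',pre);plan(pre+[0,0,.06],Q,30)
E
```

```text
['Unreachable', 'finish_job', 'get_state', 'grip_point_offset']
[0.59217242 0.02117409 0.08888025] [ 0.62800996  0.6907792   0.24107044 -0.26516529]
pre [ 0.59916315 -0.05209754  0.17062618]
dist mm 695.1414391620397 ang 88.2040874604429
[0.749, -0.546, 0.011, 0.005, 0.006, -0.014],
[0.772, -0.512, 0.035, 0.005, 0.006, -0.014],
[0.793, -0.477, 0.059, 0.005, 0.006, -0.014],
[0.811, -0.44, 0.083, 0.005, 0.006, -0.014],
[0.828, -0.403, 0.107, 0.005, 0.006, -0.014]

[0.842, -0.364, 0.13, 0.005, 0.006, -0.014],
[0.855, -0.324, 0.153, 0.005, 0.006, -0.014],
[0.865, -0.283, 0.176, 0.005, 0.006, -0.014],
[0.873, -0.242, 0.198, 0.005, 0.006, -0.014],
[0.878, -0.2, 0.219, 0.005, 0.006, -0.014]

[0.881, -0.157, 0.24, 0.005, 0.006, -0.014],
[0.882, -0.114, 0.26, 0.005, 0.006, -0.014],
[0.881, -0.071, 0.28, 0.005, 0.006, -0.014],
[0.877, -0.027, 0.299, 0.005, 0.006, -0.014],
[0.871, 0.016, 0.316, 0.005, 0.006, -0.014]

[0.863, 0.06, 0.333, 0.005, 0.006, -0.014],
[0.852, 0.103, 0.349, 0.005, 0.006, -0.014],
[0.839, 0.147, 0.364, 0.005, 0.006, -0.014],
[0.825, 0.19, 0.378, 0.005, 0.006, -0.014],
[0.807, 0.232, 0.391, 0.005, 0.006, -0.014]

[0.788, 0.274, 0.403, 0.005, 0.006, -0.014],
[0.767, 0.315, 0.414, 0.005, 0.006, -0.014],
[0.744, 0.355, 0.424, 0.005, 0.006, -0.014],
[0.719, 0.395, 0.432, 0.005, 0.006, -0.014],
[0.691, 0.433, 0.44, 0.005, 0.006, -0.014]

[0.663, 0.47, 0.446, 0.005, 0.006, -0.014],
[0.632, 0.506, 0.451, 0.005, 0.006, -0.014],
[0.6, 0.541, 0.454, 0.005, 0.006, -0.014],
[0.566, 0.574, 0.457, 0.005, 0.006, -0.014],
[0.531, 0.606, 0.458, 0.005, 0.006, -0.014]
```

```bash

python3 -m pendant '[[0.75,-0.55,0,0.005,0.006,-0.014],[0.77,-0.51,0.02,0.005,0.006,-0.014],[0.79,-0.48,0.04,0.005,0.006,-0.014],[0.81,-0.44,0.06,0.005,0.006,-0.014],[0.83,-0.40,0.08,0.005,0.006,-0.014]]' 1
python3 -m pendant '[[0.84,-0.36,0.12,0.005,0.006,-0.014],[0.855,-0.32,0.15,0.005,0.006,-0.014],[0.865,-0.28,0.175,0.005,0.006,-0.014],[0.87,-0.24,0.2,0.005,0.006,-0.014],[0.88,-0.2,0.22,0.005,0.006,-0.014]]'
python3 -m pendant '[[0.88,-0.16,0.24,0.005,0.006,-0.014],[0.88,-0.115,0.26,0.005,0.006,-0.014],[0.88,-0.07,0.28,0.005,0.006,-0.014],[0.88,-0.03,0.3,0.005,0.006,-0.014],[0.87,0.015,0.315,0.005,0.006,-0.014]]'
python3 - <<'E'
from h import *
Q=leanR(42);g=sh([0,-4,103]);z=Q.apply([0,0,1]);tcp=g+.019*z;pre=tcp-.11*z
p,q,s=cur();print(p,s['q'].round(2),s['clock']);plan(pre+[0,0,.05],Q,15)
E
```

```text
clock: 0.52
tool_pos: [0.2434, -0.5084, 0.239]
eef_rot: [0.967, 0.247, 0.041, -0.046]
contact_force: [-0.3, -0.6, -0.7]
opening: 0.999
finger_force: 0.0
clock: 0.93
tool_pos: [0.3147, -0.4176, 0.2366]
eef_rot: [0.928, 0.351, 0.082, -0.091]
contact_force: [-0.8, -0.1, -0.4]
opening: 1.002
finger_force: 0.0
clock: 1.35
tool_pos: [0.3868, -0.3256, 0.233]
eef_rot: [0.875, 0.45, 0.121, -0.134]
contact_force: [0.7, -0.5, -0.6]
opening: 1.003
finger_force: 0.0
[ 0.38684172 -0.32561664  0.23304272] [ 1.14  0.69 -0.57  1.77  0.02  0.91  0.02] 1.35
dist mm 346.4783589350852 ang 44.72976205939753
[0.86, 0.06, 0.333, 0.005, 0.007, -0.014],
[0.848, 0.103, 0.351, 0.005, 0.007, -0.014],
[0.835, 0.146, 0.367, 0.005, 0.007, -0.014],
[0.819, 0.189, 0.383, 0.005, 0.007, -0.014],
[0.801, 0.231, 0.397, 0.005, 0.007, -0.014]

[0.781, 0.273, 0.41, 0.005, 0.007, -0.014],
[0.759, 0.314, 0.422, 0.005, 0.007, -0.014],
[0.735, 0.354, 0.433, 0.005, 0.007, -0.014],
[0.709, 0.393, 0.443, 0.005, 0.007, -0.014],
[0.681, 0.431, 0.451, 0.005, 0.007, -0.014]

[0.651, 0.468, 0.459, 0.005, 0.007, -0.014],
[0.62, 0.504, 0.464, 0.005, 0.007, -0.014],
[0.586, 0.539, 0.469, 0.005, 0.007, -0.014],
[0.551, 0.572, 0.472, 0.005, 0.007, -0.014],
[0.515, 0.603, 0.474, 0.005, 0.007, -0.014]
```

```bash

python3 -m pendant '[[0.86,0.06,0.33,0.005,0.007,-0.014],[0.85,0.1,0.35,0.005,0.007,-0.014],[0.835,0.145,0.365,0.005,0.007,-0.014],[0.82,0.19,0.38,0.005,0.007,-0.014],[0.8,0.23,0.4,0.005,0.007,-0.014]]' 1
python3 -m pendant '[[0.78,0.27,0.41,0.005,0.007,-0.014],[0.76,0.315,0.42,0.005,0.007,-0.014],[0.735,0.355,0.43,0.005,0.007,-0.014],[0.71,0.39,0.44,0.005,0.007,-0.014],[0.68,0.43,0.45,0.005,0.007,-0.014]]'
python3 -m pendant '[[0.65,0.47,0.46,0.005,0.007,-0.014],[0.62,0.505,0.465,0.005,0.007,-0.014],[0.585,0.54,0.47,0.005,0.007,-0.014],[0.55,0.57,0.47,0.005,0.007,-0.014],[0.515,0.6,0.47,0.005,0.007,-0.014]]'
python3 - <<'E'
from h import *
Q=leanR(42);g=sh([0,-4,103]);z=Q.apply([0,0,1]);tcp=g+.019*z;pre=tcp-.11*z
p,q,s=cur();print(p,s['q'].round(2),s['clock'],s['contact_force']);plan(pre,Q,4)
plan(tcp,Q,7,pre,Q)
E
```

```text
clock: 1.77
tool_pos: [0.4581, -0.2347, 0.2288]
eef_rot: [0.806, 0.539, 0.166, -0.178]
contact_force: [-0.0, -0.4, 0.0]
opening: 1.002
finger_force: 0.0
clock: 2.18
tool_pos: [0.5292, -0.1442, 0.2246]
eef_rot: [0.724, 0.62, 0.207, -0.22]
contact_force: [0.1, -0.1, 0.3]
opening: 1.001
finger_force: 0.0
clock: 2.6
tool_pos: [0.6008, -0.0539, 0.2204]
eef_rot: [0.63, 0.69, 0.245, -0.258]
contact_force: [0.8, 0.1, 0.0]
opening: 1.001
finger_force: 0.0
[ 0.60079435 -0.0538762   0.22035096] [ 0.75  1.   -0.87  1.47 -0.01  1.05  0.22] 2.6 [0.76888111 0.10162128 0.0171116 ]
dist mm 49.783316697100354 ang 0.9612299371934399
[-0.316, -0.021, 0.384, 0.001, 0.0, 0.0],
[-0.317, -0.019, 0.384, 0.001, 0.0, 0.0],
[-0.317, -0.018, 0.383, 0.001, 0.0, 0.0],
[-0.318, -0.016, 0.383, 0.001, 0.0, 0.0],

dist mm 110.00000000000003 ang 0.0
[0.0, 0.0, 0.629, 0.0, 0.0, 0.0],
[0.0, 0.0, 0.629, 0.0, 0.0, 0.0],
[0.0, 0.0, 0.629, 0.0, 0.0, 0.0],
[0.0, 0.0, 0.629, 0.0, 0.0, 0.0],
[0.0, 0.0, 0.629, 0.0, 0.0, 0.0]

[0.0, 0.0, 0.629, 0.0, 0.0, 0.0],
[0.0, 0.0, 0.629, 0.0, 0.0, 0.0],
```

```bash

python3 -m pendant '[[-0.32,-0.02,0.384,0.001,0,0],[-0.32,-0.02,0.384,0.001,0,0],[-0.32,-0.018,0.384,0.001,0,0],[-0.32,-0.016,0.384,0.001,0,0],[0,0,0,0,0,0]]' 1
python3 -m pendant '[[0,0,0.6,0,0,0],[0,0,0.6,0,0,0],[0,0,0.4,0,0,0],[0,0,0.4,0,0,0],[0,0,0.1,0,0,0]]'
python3 - <<'E'
from h import *
Q=leanR(42);g=sh([0,-4,103]);z=Q.apply([0,0,1]);tcp=g+.019*z
plan(tcp,Q,4)
p,_=optics.snapshot("scene");a=cv2.resize(p[215:335,220:380],(640,480),interpolation=cv2.INTER_CUBIC);cv2.imwrite("pics/ap.png",a)
E
```

```text
clock: 3.02
tool_pos: [0.5961, -0.0556, 0.167]
eef_rot: [0.631, 0.69, 0.238, -0.263]
contact_force: [-0.6, -0.1, -0.6]
opening: 1.002
finger_force: 0.0
clock: 3.43
tool_pos: [0.5942, -0.0188, 0.1306]
eef_rot: [0.63, 0.691, 0.239, -0.262]
contact_force: [-0.6, 0.4, -0.0]
opening: 0.997
finger_force: 0.0
dist mm 57.81057234985244 ang 0.4916434872264591
[0.023, 0.016, 0.577, 0.0, 0.001, -0.0],
[0.022, 0.017, 0.577, 0.0, 0.001, -0.0],
[0.021, 0.017, 0.577, 0.0, 0.001, -0.0],
[0.02, 0.018, 0.578, 0.0, 0.001, -0.0],
```

View pics/ap.png

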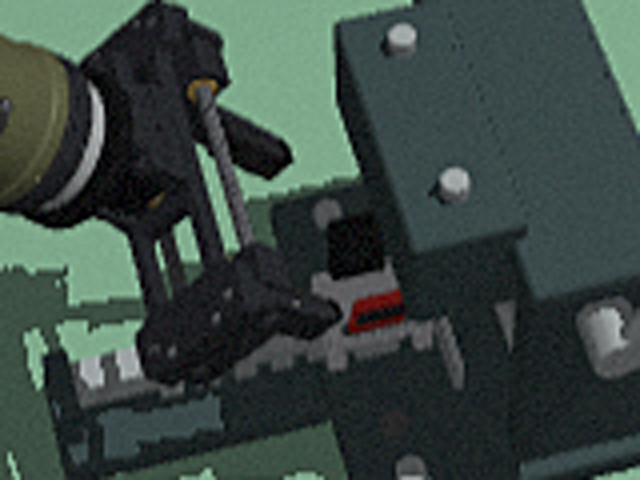

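The hand straddles the plate and tab (fingertip at crop (335,315), tab at (375,312)) and there is clearance to the housing. I'll go in slowly.

```bash

python3 -m pendant '[[0.02,0.017,0.5,0,0.001,0],[0.02,0.017,0.5,0,0.001,0],[0.02,0.017,0.4,0,0.001,0],[0.02,0.017,0.4,0,0,0],[0,0,0.3,0,0,0]]' 1
python3 -m pendant '[[0,0,0.2,0,0,0],[0,0,0,0,0,0]]' 
python3 - <<'E'
from h import *
Q=leanR(42);g=sh([0,-4,103]);z=Q.apply([0,0,1]);tcp=g+.019*z
plan(tcp,Q,1);print(cur()[2]['contact_force'],cur()[2]['moment'])
E
```

```text
clock: 3.9
tool_pos: [0.5937, 0.0173, 0.0932]
eef_rot: [0.629, 0.689, 0.243, -0.264]
contact_force: [-0.5, -0.6, -0.8]
opening: 1.003
finger_force: 0.0
clock: 4.07
tool_pos: [0.5927, 0.0209, 0.0893]
eef_rot: [0.629, 0.69, 0.242, -0.265]
contact_force: [-0.5, 0.3, 0.3]
opening: 1.0
finger_force: 0.0
dist mm 0.7396227298690218 ang 0.21779433255913566
[-0.004, -0.021, 0.02, 0.001, -0.0, -0.001],

[-0.455285    0.25769667  0.25823309] [-0.62451938 -0.18181382 -0.05470365]
```

```bash

for i in 1 2 3 4; do python3 -m pendant '[[0,0,0,0,0,0],[0,0,0,0,0,0],[0,0,0,0,0,0]]' -0.3 40; done
```

```text
clock: 4.32
tool_pos: [0.5937, 0.0196, 0.0902]
eef_rot: [0.63, 0.689, 0.243, -0.264]
contact_force: [-0.3, 0.7, -0.1]
opening: 0.794
finger_force: 0.0
clock: 4.57
tool_pos: [0.5961, 0.02, 0.0912]
eef_rot: [0.63, 0.689, 0.245, -0.262]
contact_force: [5.8, -0.5, 3.4]
opening: 0.572
finger_force: 2.6
clock: 4.82
tool_pos: [0.5931, 0.0204, 0.0911]
eef_rot: [0.629, 0.69, 0.243, -0.265]
contact_force: [-0.5, -1.8, 7.8]
opening: 0.492
finger_force: 40.0
clock: 5.07
tool_pos: [0.5931, 0.0204, 0.0912]
eef_rot: [0.629, 0.69, 0.243, -0.265]
contact_force: [-0.1, -2.1, 6.6]
opening: 0.49
finger_force: 40.0
```

```bash
python3 - <<'E'
from h import *
p,q,s=cur();d=RS.apply([0,-.02,0]);plan(p+d,q,10)
E
```

```text
dist mm 19.999999999999993 ang 0.0
[-0.059, 0.0, -0.054, 0.0, 0.0, 0.0],
[-0.059, 0.0, -0.054, 0.0, 0.0, 0.0],
[-0.059, 0.0, -0.054, 0.0, 0.0, 0.0],
[-0.059, 0.0, -0.054, 0.0, 0.0, 0.0],
[-0.059, 0.0, -0.054, 0.0, 0.0, 0.0]

[-0.059, 0.0, -0.054, 0.0, 0.0, 0.0],
[-0.059, 0.0, -0.054, 0.0, 0.0, 0.0],
[-0.059, 0.0, -0.054, 0.0, 0.0, 0.0],
[-0.059, 0.0, -0.054, 0.0, 0.0, 0.0],
[-0.059, 0.0, -0.054, 0.0, 0.0, 0.0]
```

```bash

python3 -m pendant '[[-0.059,0,-0.054,0,0,0],[-0.059,0,-0.054,0,0,0],[-0.059,0,-0.054,0,0,0],[-0.059,0,-0.054,0,0,0],[-0.059,0,-0.054,0,0,0]]'
python3 -m pendant '[[-0.059,0,-0.054,0,0,0],[-0.059,0,-0.054,0,0,0],[-0.059,0,-0.054,0,0,0],[-0.059,0,-0.054,0,0,0],[-0.059,0,-0.054,0,0,0]]'
python3 -m pendant '[[0,0,0,0,0,0],[0,0,0,0,0,0],[0,0,0,0,0,0]]'
python3 -c "
from h import *
p,q,s=cur();print(p,RS.inv().apply(p-np.array([.5931,.0204,.0912]))*1000)"
```

```text
clock: 5.48
tool_pos: [0.594, 0.0116, 0.0912]
eef_rot: [0.628, 0.69, 0.243, -0.265]
contact_force: [0.9, 2.1, 5.6]
opening: 0.486
finger_force: 40.0
clock: 5.9
tool_pos: [0.5949, 0.0016, 0.0912]
eef_rot: [0.628, 0.69, 0.243, -0.265]
contact_force: [0.7, 2.4, 5.5]
opening: 0.494
finger_force: 40.0
clock: 6.15
tool_pos: [0.5949, 0.0012, 0.0912]
eef_rot: [0.629, 0.69, 0.243, -0.265]
contact_force: [0.5, 0.3, 6.9]
opening: 0.492
finger_force: 40.0
[0.59493649 0.00117428 0.09116282] [ 2.18186433e-03 -1.93132330e+01 -3.71779210e-02]
```

```bash

python3 -m pendant '[[-0.02,0,-0.019,0,0,0],[0,0,0,0,0,0],[0,0,0,0,0,0]]'
python3 -m pendant '[[0,0,0,0,0,0],[0,0,0,0,0,0],[0,0,0,0,0,0],[0,0,0,0,0,0],[0,0,0,0,0,0]]' 0.95
python3 -m pendant '[[0,0,0,0,0,0],[0,0,0,0,0,0],[0,0,0,0,0,0]]'
python3 -m pendant '[[0,0,-0.3,0,0,0],[0,0,-0.5,0,0,0],[0,0,-0.6,0,0,0],[0,0,-0.6,0,0,0],[0,0,-0.6,0,0,0]]' 1
python3 -m pendant '[[0,0,-0.8,0,0,0],[0,0,-0.8,0,0,0],[0,0,-0.8,0,0,0],[-0.5,0,-0.8,0,0,0],[-0.8,0,-0.8,0,0,0]]' 1
python3 - <<'E'
from h import *
img={}
for n in("scene","top"):
    p,d=optics.snapshot(n);img[n]=p;cv2.imwrite(f"pics/{n}1.png",p);np.save(f"{n}1.npy",d)
hsv={n:cv2.cvtColor(img[n],cv2.COLOR_BGR2HSV) for n in img}
bl={}
for n,w in(("scene",(262,278,298,306)),("top",(340,204,372,230))):
    sub=hsv[n][w[1]:w[3],w[0]:w[2]];m=cv2.inRange(sub,(10,70,40),(30,255,255));v,u=np.nonzero(m);bl[n]=(u.mean()+w[0],v.mean()+w[1]) if len(u) else None
    print(n,len(u),bl[n])
if all(bl.values()): print(tri(bl['scene'],bl['top']))
a=cv2.resize(img['scene'][245:335,220:340],(533,400),interpolation=cv2.INTER_CUBIC);b=cv2.resize(img['scene'][280:304,262:292],(267,214),interpolation=cv2.INTER_CUBIC)
b=np.vstack([b,cv2.resize(img['top'][200:230,330:371],(267,186),interpolation=cv2.INTER_CUBIC)])
cv2.imwrite("pics/after.png",(255*(np.hstack([a,b])/255.)**.65).astype(np.uint8))
print(cur()[0],cur()[2]['q'].round(2))
E
```

```text
clock: 6.4
tool_pos: [0.595, 0.0007, 0.0911]
eef_rot: [0.629, 0.69, 0.243, -0.265]
contact_force: [0.3, 1.7, 6.8]
opening: 0.488
finger_force: 40.0
clock: 6.82
tool_pos: [0.5942, -0.0012, 0.0891]
eef_rot: [0.629, 0.689, 0.241, -0.265]
contact_force: [0.2, -0.3, -0.3]
opening: 0.849
finger_force: 0.0
clock: 7.07
tool_pos: [0.5945, -0.0008, 0.0897]
eef_rot: [0.629, 0.689, 0.242, -0.265]
contact_force: [0.0, 0.2, -0.2]
opening: 0.976
finger_force: 0.0
clock: 7.48
tool_pos: [0.5988, -0.0448, 0.1391]
eef_rot: [0.629, 0.689, 0.242, -0.264]
contact_force: [-0.2, 0.5, 0.3]
opening: 0.997
finger_force: 0.0
clock: 7.9
tool_pos: [0.6074, -0.1339, 0.1939]
eef_rot: [0.628, 0.691, 0.243, -0.264]
contact_force: [1.4, -1.0, -0.5]
opening: 1.002
finger_force: 0.0
scene 94 (np.float64(277.5531914893617), np.float64(293.2340425531915))
top 67 (np.float64(355.0149253731343), np.float64(214.98507462686567))
(array([ 0.60116543, -0.05805579,  0.0820517 ]), np.float64(0.002647067408537426))
[ 0.60814436 -0.14130835  0.19027641] [ 0.81  1.09 -0.83  1.32  0.03  1.19  0.31]
```

View pics/after.png

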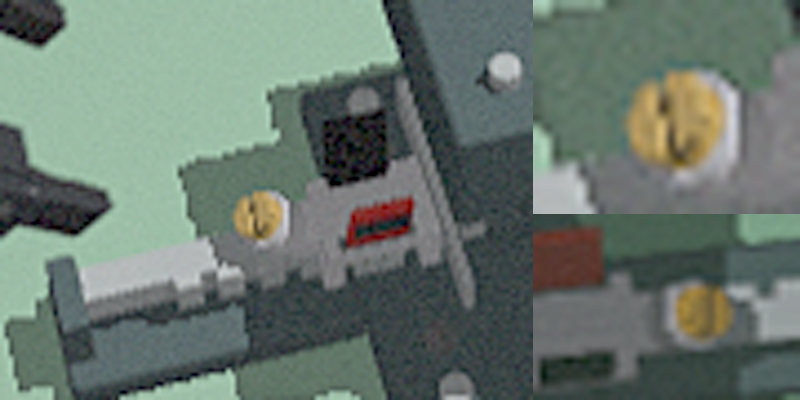

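The stop moved out about 19 mm, the brass screw is now at scene (277.6,293.2), and the slot is visible running roughly down the image. I'll check the latch lean and the slot angle numerically.

```bash
python3 - <<'E'
from h import *
for k in"01":
  for n in("scene","top"):
    im=cv2.imread(f"pics/{n}{k}.png");h=cv2.cvtColor(im,cv2.COLOR_BGR2HSV);P=cloud(n,np.load(f"{n}{k}.npy"))
    m=(cv2.inRange(h,(0,120,50),(6,255,255))|cv2.inRange(h,(172,120,50),(180,255,255)))>0
    S=RS.inv().apply((P.reshape(-1,3)-O)).reshape(P.shape)*1000
    m&=(abs(S[...,0]-25)<25)&(abs(S[...,1]+5)<40)&(S[...,2]>50);v,u=np.nonzero(m)
    q=S[m];t=q[q[:,2]>105];print(k,n,len(q),'x,y pct top',np.percentile(t,[5,50,95],axis=0).round(1).tolist(),'ymid',(q[:,1].min()+q[:,1].max())/2,'xmax',q[:,0].max())
# slot angle
im=cv2.imread("pics/scene1.png").astype(float);ax=np.array([0,-np.sin(.611),np.cos(.611)])
c0=sh([0,-75.4,84.9]) ;N=RS.apply(ax);ex=RS.apply([1,0,0]);ey=np.cross(N,ex)
for n in("scene","top"):
    im=cv2.imread(f"pics/{n}1.png").astype(float);c,f,T=cal(n)
    # rectify head plane at 0.25mm/px
    g=(np.arange(96)-47.5)*.25e-3;X,Y=np.meshgrid(g,-g)
    W=c0+X[...,None]*ex+Y[...,None]*ey;L=(W-T[:3,3])@T[:3,:3]
    mu=(c['cx']+f*L[...,0]/-L[...,2]).astype(np.float32);mv=(c['cy']-f*L[...,1]/-L[...,2]).astype(np.float32)
    o=cv2.remap(im.astype(np.uint8),mu,mv,cv2.INTER_CUBIC);cv2.imwrite(f"pics/rect_{n}.png",cv2.resize(o,(384,384),interpolation=cv2.INTER_CUBIC))
a=[cv2.imread(f"pics/rect_{n}.png") for n in("scene","top")];cv2.imwrite("pics/rect.png",np.hstack(a))
E
```

```text
0 scene 65 x,y pct top [[32.1, -13.9, 107.4], [34.2, -3.0, 115.3], [37.0, 7.8, 120.2]] ymid -1.258593558988454 xmax 37.6161016838392
0 top 12 x,y pct top [[28.8, -10.2, 110.7], [32.4, -2.5, 119.8], [34.4, 1.3, 123.1]] ymid -5.0582348103068755 xmax 34.71117200423098
1 scene 79 x,y pct top [[31.9, -32.3, 106.8], [34.2, -21.1, 115.3], [36.4, -6.8, 118.3]] ymid -20.14210316058429 xmax 37.93404276684346
1 top 70 x,y pct top [[27.1, -29.7, 108.6], [31.4, -18.4, 116.1], [35.8, -6.3, 121.0]] ymid -18.371955630831312 xmax 36.24440742596192
```

View pics/rect.png

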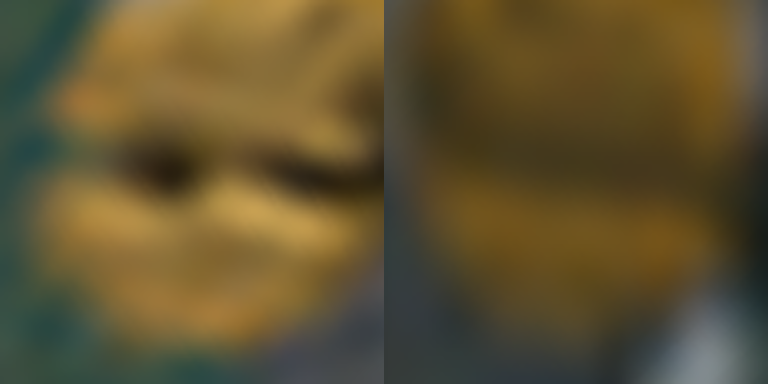

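The latch lean is unchanged (tab top at x 34 as before), so it has dropped in with the stop about 19–20 mm out. The rectified view shows the slot about 8° clockwise (screw ≈0.15), about 1 mm from its predicted place. Next is the driver.

```bash
cat >> h.py <<'E'
def downR(az):
    a=np.radians(az);y=np.array([np.cos(a),np.sin(a),0]);z=np.array([0,0,-1.]);return R.from_matrix(np.c_[np.cross(y,z),y,z])
E
python3 - <<'E'
from h import *
W=np.array([.45,0,.33]);plan(W,downR(33),12)
print('---');plan([.4343,.3864,.23],downR(61),17,W,downR(33))
E
```

```text
dist mm 253.96923356970873 ang 50.03106446072502
[0.693, -0.486, -0.007, 0.005, -0.019, -0.012],
[0.71, -0.458, -0.042, 0.005, -0.019, -0.012],
[0.724, -0.431, -0.078, 0.005, -0.019, -0.012],
[0.735, -0.404, -0.115, 0.005, -0.019, -0.012],
[0.742, -0.377, -0.153, 0.005, -0.019, -0.012]

[0.746, -0.35, -0.191, 0.005, -0.019, -0.012],
[0.747, -0.324, -0.231, 0.005, -0.019, -0.012],
[0.745, -0.299, -0.27, 0.005, -0.019, -0.012],
[0.739, -0.274, -0.31, 0.005, -0.019, -0.012],
[0.729, -0.25, -0.35, 0.005, -0.019, -0.012]

[0.717, -0.228, -0.389, 0.005, -0.019, -0.012],
[0.701, -0.206, -0.428, 0.005, -0.019, -0.012],

---
dist mm 399.43891898511845 ang 28.0
[0.783, 0.464, 0.235, 0.0, 0.0, -0.009],
[0.769, 0.486, 0.235, 0.0, 0.0, -0.009],
[0.755, 0.508, 0.235, 0.0, 0.0, -0.009],
[0.74, 0.53, 0.235, 0.0, 0.0, -0.009],
[0.724, 0.551, 0.235, 0.0, 0.0, -0.009]

[0.708, 0.572, 0.235, 0.0, 0.0, -0.009],
[0.691, 0.592, 0.235, 0.0, 0.0, -0.009],
[0.674, 0.611, 0.235, 0.0, 0.0, -0.009],
[0.656, 0.63, 0.235, 0.0, 0.0, -0.009],
[0.638, 0.649, 0.235, 0.0, 0.0, -0.009]

[0.619, 0.667, 0.235, 0.0, 0.0, -0.009],
[0.599, 0.685, 0.235, 0.0, 0.0, -0.009],
[0.58, 0.701, 0.235, 0.0, 0.0, -0.009],
[0.559, 0.718, 0.235, 0.0, 0.0, -0.009],
[0.538, 0.734, 0.235, 0.0, 0.0, -0.009]

[0.517, 0.749, 0.235, 0.0, 0.0, -0.009],
[0.495, 0.763, 0.235, 0.0, 0.0, -0.009],
```

```bash

python3 -m pendant '[[0.69,-0.49,-0.01,0.005,-0.019,-0.012],[0.71,-0.46,-0.04,0.005,-0.019,-0.012],[0.72,-0.43,-0.08,0.005,-0.019,-0.012],[0.735,-0.4,-0.115,0.005,-0.019,-0.012],[0.74,-0.38,-0.15,0.005,-0.019,-0.012]]' 1 
python3 -m pendant '[[0.745,-0.35,-0.19,0.005,-0.019,-0.012],[0.745,-0.325,-0.23,0.005,-0.019,-0.012],[0.745,-0.3,-0.27,0.005,-0.019,-0.012],[0.74,-0.275,-0.31,0.005,-0.019,-0.012],[0.73,-0.25,-0.35,0.005,-0.019,-0.012]]'
python3 -m pendant '[[0.72,-0.23,-0.39,0.005,-0.019,-0.012],[0.7,-0.205,-0.43,0.005,-0.019,-0.012],[0.78,0.46,0.23,0,0,-0.009],[0.77,0.485,0.23,0,0,-0.009],[0.755,0.51,0.23,0,0,-0.009]]'
python3 -m pendant '[[0.74,0.53,0.23,0,0,-0.009],[0.725,0.55,0.23,0,0,-0.009],[0.71,0.57,0.23,0,0,-0.009],[0.69,0.59,0.23,0,0,-0.009],[0.675,0.61,0.23,0,0,-0.009]]'
python3 - <<'E'
from h import *
print(cur()[0],cur()[2]['q'].round(2));plan([.4343,.3864,.23],downR(61),10)
E
```

```text
clock: 8.42
tool_pos: [0.54, -0.0759, 0.2502]
eef_rot: [0.579, 0.787, 0.142, -0.159]
contact_force: [0.6, 1.0, 0.7]
opening: 0.998
finger_force: 0.0
clock: 8.83
tool_pos: [0.4743, -0.0172, 0.3091]
eef_rot: [0.511, 0.857, 0.038, -0.048]
contact_force: [-0.1, -0.0, 0.2]
opening: 0.997
finger_force: 0.0
clock: 9.25
tool_pos: [0.4459, 0.075, 0.3151]
eef_rot: [0.441, 0.897, -0.003, -0.004]
contact_force: [-0.0, -0.3, 0.4]
opening: 0.999
finger_force: 0.0
clock: 9.67
tool_pos: [0.4419, 0.1884, 0.2856]
eef_rot: [0.377, 0.926, -0.003, -0.005]
contact_force: [0.3, 0.2, -0.2]
opening: 1.004
finger_force: 0.0
[0.44189799 0.18842706 0.28562813] [ 0.02  0.53 -0.81  1.9   0.47  0.92 -0.22]
dist mm 205.7802310924288 ang 15.300927528661479
[0.573, 0.548, 0.221, -0.0, -0.0, -0.008],
[0.558, 0.563, 0.221, -0.0, -0.0, -0.008],
[0.543, 0.577, 0.221, -0.0, -0.0, -0.008],
[0.528, 0.591, 0.222, -0.0, -0.0, -0.008],
[0.512, 0.605, 0.222, -0.0, -0.0, -0.008]

[0.496, 0.618, 0.222, -0.0, -0.0, -0.008],
[0.48, 0.631, 0.222, -0.0, -0.0, -0.008],
[0.463, 0.643, 0.222, -0.0, -0.0, -0.008],
[0.446, 0.655, 0.222, -0.0, -0.0, -0.008],
[0.428, 0.667, 0.222, -0.0, -0.0, -0.008]
```

```bash

python3 -m pendant '[[0.57,0.55,0.2,0,0,-0.008],[0.56,0.56,0.2,0,0,-0.008],[0.54,0.58,0.2,0,0,-0.008],[0.53,0.59,0.2,0,0,-0.008],[0.51,0.605,0.2,0,0,-0.008]]'
python3 -m pendant '[[0.5,0.62,0.2,0,0,-0.008],[0.48,0.63,0.2,0,0,-0.008],[0.46,0.64,0.2,0,0,-0.008],[0.4,0.5,0.1,0,0,-0.008],[0,0,0,0,0,0]]'
python3 -m pendant '[[0,0,0,0,0,0]]'
python3 - <<'E'
from h import *
print(cur()[0]);plan([.4343,.3864,.119],downR(61),6)
E
```

```text
clock: 10.08
tool_pos: [0.4387, 0.2872, 0.2606]
eef_rot: [0.318, 0.948, -0.003, -0.005]
contact_force: [-0.1, -0.6, -0.3]
opening: 1.0
finger_force: 0.0
clock: 10.5
tool_pos: [0.434, 0.3652, 0.243]
eef_rot: [0.268, 0.963, -0.001, -0.007]
contact_force: [-0.0, 0.3, 0.4]
opening: 1.001
finger_force: 0.0
clock: 10.58
tool_pos: [0.4353, 0.3619, 0.2431]
eef_rot: [0.27, 0.963, -0.003, -0.006]
contact_force: [0.4, 0.2, -0.4]
opening: 0.999
finger_force: 0.0
[0.43525182 0.36187675 0.2430955 ]
dist mm 126.49896806427782 ang 2.467520395456193
[0.082, 0.143, 0.827, -0.0, -0.001, -0.002],
[0.083, 0.142, 0.827, -0.0, -0.001, -0.002],
[0.083, 0.142, 0.827, -0.0, -0.001, -0.002],
[0.084, 0.141, 0.827, -0.0, -0.001, -0.002],
[0.084, 0.141, 0.827, -0.0, -0.001, -0.002]

[0.084, 0.14, 0.827, -0.0, -0.001, -0.002],
```

```bash

python3 -m pendant '[[0.25,0.43,0,0,-0.002,-0.005],[0.25,0.42,0,0,-0.002,-0.005],[0,0,0.8,0,-0.002,0],[0,0,0.8,0,0,0],[0,0,0.2,0,0,0]]'
python3 -m pendant '[[0,0,0,0,0,0],[0,0,0,0,0,0]]'
python3 - <<'E'
from h import *
print(cur()[0]);plan([.4343,.3864,.119],downR(61),5)
p,d=optics.snapshot("scene");q,_=optics.snapshot("top")
cv2.imwrite("pics/pregrasp.png",np.hstack([cv2.resize(p[150:250,400:500],(400,400)),cv2.resize(q[235:335,130:230],(400,400))]))
E
```

```text
clock: 11.0
tool_pos: [0.4357, 0.3853, 0.1959]
eef_rot: [0.255, 0.967, -0.006, 0.003]
contact_force: [-0.4, -0.4, -0.6]
opening: 1.001
finger_force: 0.0
clock: 11.17
tool_pos: [0.4366, 0.3864, 0.1986]
eef_rot: [0.256, 0.967, -0.004, 0.004]
contact_force: [0.1, 0.8, 0.1]
opening: 0.996
finger_force: 0.0
[0.43664715 0.38640695 0.19858131]
dist mm 79.61591619935724 ang 0.9000344842031964
[0.022, -0.005, 0.637, -0.0, 0.001, -0.001],
[0.021, -0.006, 0.637, -0.0, 0.001, -0.001],
[0.02, -0.007, 0.637, -0.0, 0.001, -0.001],
[0.019, -0.008, 0.637, -0.0, 0.001, -0.001],
[0.018, -0.008, 0.637, -0.0, 0.001, -0.001]
```

View pics/pregrasp.png

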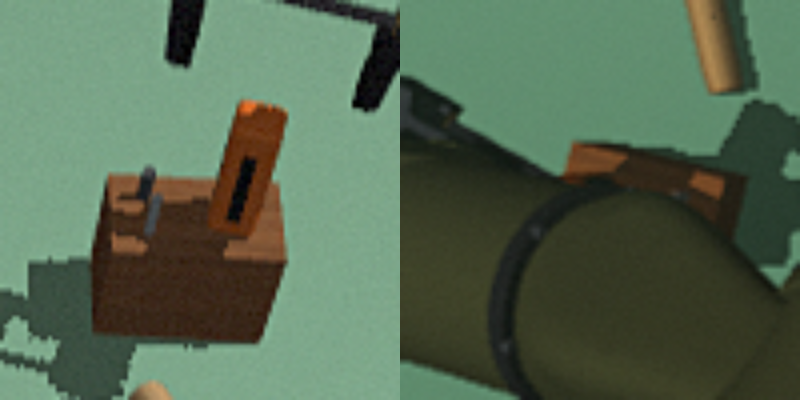

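The two fingertips (crop (180,60) and (365,105)) straddle the handle at (255,130). Descending and gripping.

```bash

python3 -m pendant '[[0.02,-0.005,0.7,0,0.001,-0.001],[0.02,-0.005,0.7,0,0.001,-0.001],[0.02,-0.005,0.7,0,0.001,-0.001],[0.02,-0.005,0.7,0,0.001,-0.001],[0.02,-0.005,0.38,0,0.001,-0.001]]'
python3 -m pendant '[[0,0,0,0,0,0],[0,0,0,0,0,0]]'
for i in 1 2 3; do python3 -m pendant '[[0,0,0,0,0,0],[0,0,0,0,0,0],[0,0,0,0,0,0],[0,0,0,0,0,0]]' -0.9 60; done
python3 -c "
from h import *
p,q,s=cur();print(p,s['moment'],np.degrees(np.arctan2(*q.apply([0,1,0])[1::-1])))"
```

```text
clock: 11.68
tool_pos: [0.4342, 0.3857, 0.1178]
eef_rot: [0.248, 0.969, -0.003, -0.004]
contact_force: [-0.1, -0.8, -0.2]
opening: 0.999
finger_force: 0.0
clock: 11.85
tool_pos: [0.4343, 0.3863, 0.1191]
eef_rot: [0.248, 0.969, -0.002, -0.004]
contact_force: [-0.2, -0.4, 0.5]
opening: 1.0
finger_force: 0.0
clock: 12.18
tool_pos: [0.4343, 0.3863, 0.1193]
eef_rot: [0.248, 0.969, -0.002, -0.004]
contact_force: [-0.8, 0.9, -0.7]
opening: 0.72
finger_force: 0.0
clock: 12.52
tool_pos: [0.434, 0.386, 0.1186]
eef_rot: [0.248, 0.969, -0.003, -0.004]
contact_force: [-0.0, -0.0, 0.9]
opening: 0.422
finger_force: 0.0
clock: 12.85
tool_pos: [0.4341, 0.3862, 0.1187]
eef_rot: [0.248, 0.969, -0.002, -0.004]
contact_force: [0.4, 0.2, -0.1]
opening: 0.313
finger_force: 60.0
[0.43413283 0.38622859 0.11865503] [ 0.10887714 -0.25549404  0.02779126] 61.26105269125008
```

```bash

python3 -m pendant '[[0,0,-0.4,0,0,0],[0,0,-0.8,0,0,0],[0,0,-0.9,0,0,0],[0,0,-0.9,0,0,0],[0,0,-0.9,0,0,0]]'
python3 -m pendant '[[0,0,-0.9,0,0,0],[0,0,-0.5,0,0,0],[0,0,0,0,0,0],[0,0,0,0,0,0]]'
python3 - <<'E'
from h import *
p,q,s=cur();print(p)
img={};tipg=p+q.apply([0,0,.1107]);print('tip guess',tipg)
for n in("scene","top"):
    im,d=optics.snapshot(n);cv2.imwrite(f"pics/{n}2.png",im);np.save(f"{n}2.npy",d);c,f,T=cal(n)
    L=(tipg-T[:3,3])@T[:3,:3];print(n,c['cx']+f*L[0]/-L[2],c['cy']-f*L[1]/-L[2])
    img[n]=im
u=[int(x) for x in (0,)]
P=cloud("scene",np.load("scene2.npy"));m=np.linalg.norm(P-(tipg+[0,0,.03]),axis=-1)<.045
v,u=np.nonzero(m);q3=P[m];print(len(q3),q3[q3[:,2].argsort()][:6].round(4).tolist())
im=img["scene"];x0,y0=int(u.mean())-50,int(v.mean())-50
print(x0,y0);cv2.imwrite("pics/hold.png",cv2.resize(im[y0:y0+100,x0:x0+100],(500,500),interpolation=cv2.INTER_CUBIC))
W=np.array([.40,.10,.30]);plan(W,downR(70),14)
E
```

```text
clock: 13.27
tool_pos: [0.4344, 0.3858, 0.2173]
eef_rot: [0.248, 0.969, -0.003, -0.004]
contact_force: [1.4, 0.1, -1.5]
opening: 0.314
finger_force: 60.0
clock: 13.6
tool_pos: [0.4352, 0.3862, 0.2515]
eef_rot: [0.248, 0.969, -0.002, -0.004]
contact_force: [-0.5, -0.2, -1.8]
opening: 0.311
finger_force: 60.0
[0.43516391 0.38616061 0.25149482]
tip guess [0.4342227  0.38583908 0.14079929]
scene 462.26747756633455 185.72244876445234
top 175.0206559436566 284.90133147094616
72 [[0.4371, 0.382, 0.1404], [0.4394, 0.3831, 0.1427], [0.4376, 0.3834, 0.144], [0.4303, 0.3856, 0.1456], [0.4396, 0.3816, 0.1498], [0.4383, 0.3816, 0.1517]]
414 124
dist mm 291.7930560022179 ang 8.762409801675126
[-0.304, -0.764, -0.138, -0.0, -0.0, -0.003],
[-0.295, -0.767, -0.138, -0.0, -0.0, -0.003],
[-0.287, -0.77, -0.138, -0.0, -0.0, -0.003],
[-0.279, -0.773, -0.139, -0.0, -0.0, -0.003],
[-0.27, -0.776, -0.139, -0.0, -0.0, -0.003]

[-0.262, -0.779, -0.139, -0.0, -0.0, -0.003],
[-0.254, -0.782, -0.14, -0.0, -0.0, -0.003],
[-0.245, -0.784, -0.14, -0.0, -0.0, -0.003],
[-0.237, -0.787, -0.141, -0.0, -0.0, -0.003],
[-0.228, -0.789, -0.141, -0.0, -0.0, -0.003]

[-0.22, -0.792, -0.141, -0.0, -0.0, -0.003],
[-0.211, -0.794, -0.142, -0.0, -0.0, -0.003],
[-0.203, -0.796, -0.142, -0.0, -0.0, -0.003],
[-0.194, -0.798, -0.143, -0.0, -0.0, -0.003],
```

View pics/hold.png

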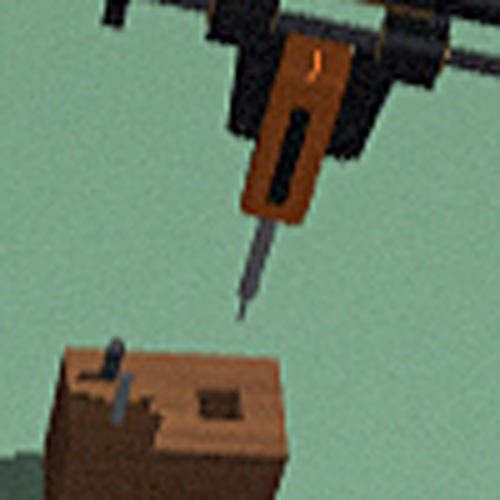

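The driver hangs straight in the grip, with the tip at scene ≈(462,187.6) against a prediction of (462,185.7). The empty hole is at (457.8,204.6). Moving towards the screw.

```bash

python3 -m pendant '[[-0.3,-0.76,-0.14,0,0,-0.003],[-0.29,-0.77,-0.14,0,0,-0.003],[-0.29,-0.77,-0.14,0,0,-0.003],[-0.28,-0.77,-0.14,0,0,-0.003],[-0.27,-0.78,-0.14,0,0,-0.003]]'
python3 -m pendant '[[-0.26,-0.78,-0.14,0,0,-0.003],[-0.25,-0.78,-0.14,0,0,-0.003],[-0.245,-0.785,-0.14,0,0,-0.003],[-0.24,-0.785,-0.14,0,0,-0.003],[-0.23,-0.79,-0.14,0,0,-0.003]]'
python3 -m pendant '[[-0.22,-0.79,-0.14,0,0,-0.003],[-0.21,-0.79,-0.14,0,0,-0.003],[-0.2,-0.8,-0.14,0,0,-0.003],[-0.19,-0.8,-0.14,0,0,-0.003],[0,0,0,0,0,0]]'
cat >> h.py <<'E'
TIPL=.1107
SLOT=sh([.5,-71.2,80.3]); SZ=RS.apply([0,-np.sin(.611),np.cos(.611)])
def scr(h,yaw,off=(0,0)):  # TCP pose with tip at slot + h(m) along axis
    Q=leanR(35,yaw);return SLOT+h*SZ-Q.apply([0,0,TIPL]),Q
E
python3 - <<'E'
from h import *
print(onz("scene",457.8,204.6,.078))
p,q,s=cur();print(p,s['q'].round(2))
W=np.array([.42,-.12,.30]);plan(W,downR(75),9)
P,Q=scr(.05,-81.5);print(P);plan(P,Q,11,W,downR(75))
E
```

```text
clock: 14.12
tool_pos: [0.4216, 0.2829, 0.2678]
eef_rot: [0.225, 0.974, -0.004, -0.005]
contact_force: [0.4, -0.0, -0.7]
opening: 0.313
finger_force: 60.0
clock: 14.53
tool_pos: [0.408, 0.1813, 0.286]
eef_rot: [0.202, 0.979, -0.003, -0.005]
contact_force: [1.1, -0.6, -1.0]
opening: 0.312
finger_force: 60.0
clock: 14.95
tool_pos: [0.3962, 0.0967, 0.3001]
eef_rot: [0.186, 0.983, -0.005, -0.006]
contact_force: [-0.1, -1.2, -2.6]
opening: 0.311
finger_force: 60.0
[0.43632461 0.38702005 0.078     ]
[0.39616314 0.09669868 0.30005082] [ 0.33  0.46 -1.    2.05  0.49  0.91  0.25]
dist mm 218.00577234689797 ang 6.503667474002544
[-0.451, -0.858, 0.006, -0.0, -0.0, -0.004],
[-0.44, -0.863, 0.006, -0.0, -0.0, -0.004],
[-0.429, -0.869, 0.005, -0.0, -0.0, -0.004],
[-0.418, -0.874, 0.004, -0.0, -0.0, -0.004],
[-0.407, -0.879, 0.004, -0.0, -0.0, -0.004]

[-0.396, -0.884, 0.003, -0.0, -0.0, -0.004],
[-0.385, -0.889, 0.002, -0.0, -0.0, -0.004],
[-0.374, -0.894, 0.002, -0.0, -0.0, -0.004],
[-0.363, -0.898, 0.001, -0.0, -0.0, -0.004],

[ 0.60901502 -0.1500932   0.21193387]
dist mm 210.68441562035034 ang 36.923310152436294
[-0.692, 0.072, 0.32, -0.017, 0.004, -0.006],
[-0.698, 0.042, 0.314, -0.017, 0.004, -0.006],
[-0.703, 0.013, 0.305, -0.017, 0.004, -0.006],
[-0.707, -0.016, 0.296, -0.017, 0.004, -0.006],
[-0.71, -0.045, 0.284, -0.017, 0.004, -0.006]

[-0.713, -0.073, 0.271, -0.017, 0.004, -0.006],
[-0.715, -0.1, 0.256, -0.017, 0.004, -0.006],
[-0.716, -0.127, 0.24, -0.017, 0.004, -0.006],
[-0.717, -0.152, 0.223, -0.017, 0.004, -0.006],
[-0.717, -0.177, 0.204, -0.017, 0.004, -0.006]

[-0.716, -0.201, 0.184, -0.017, 0.004, -0.006],
```

```bash

python3 -m pendant '[[-0.45,-0.86,0,0,0,-0.004],[-0.44,-0.86,0,0,0,-0.004],[-0.43,-0.87,0,0,0,-0.004],[-0.42,-0.87,0,0,0,-0.004],[-0.41,-0.88,0,0,0,-0.004]]'
python3 -m pendant '[[-0.4,-0.88,0,0,0,-0.004],[-0.385,-0.89,0,0,0,-0.004],[-0.375,-0.89,0,0,0,-0.004],[-0.36,-0.9,0,0,0,-0.004],[0,0,0,0,0,0]]'
python3 -m pendant '[[-0.69,0.07,0.3,-0.017,0.004,-0.006],[-0.7,0.04,0.3,-0.017,0.004,-0.006],[-0.7,0.01,0.3,-0.017,0.004,-0.006],[-0.71,-0.02,0.29,-0.017,0.004,-0.006],[-0.71,-0.045,0.28,-0.017,0.004,-0.006]]'
python3 - <<'E'
from h import *
p,q,s=cur();print(p,s['q'].round(2))
P,Q=scr(.05,-81.5);plan(P,Q,6)
E
```

```text
clock: 15.37
tool_pos: [0.4111, -0.0195, 0.3008]
eef_rot: [0.152, 0.988, -0.002, -0.005]
contact_force: [0.7, -0.4, -1.8]
opening: 0.313
finger_force: 60.0
clock: 15.78
tool_pos: [0.4223, -0.1196, 0.3]
eef_rot: [0.131, 0.991, -0.003, -0.006]
contact_force: [0.3, -0.3, -1.0]
opening: 0.314
finger_force: 60.0
clock: 16.2
tool_pos: [0.5089, -0.128, 0.2611]
eef_rot: [0.08, 0.987, 0.136, -0.019]
contact_force: [-0.3, 0.2, -1.4]
opening: 0.312
finger_force: 60.0
[ 0.50889362 -0.12796087  0.26114501] [ 0.91  0.8  -1.11  1.73  0.49  1.04  1.1 ]
dist mm 113.73597103003473 ang 20.18996999797016
[-0.701, -0.118, 0.265, -0.017, 0.004, -0.006],
[-0.702, -0.144, 0.249, -0.017, 0.004, -0.006],
[-0.702, -0.17, 0.231, -0.017, 0.004, -0.006],
[-0.702, -0.194, 0.212, -0.017, 0.004, -0.006],
[-0.701, -0.217, 0.192, -0.017, 0.004, -0.006]

[-0.699, -0.239, 0.171, -0.017, 0.004, -0.006],
```

```bash

python3 -m pendant '[[-0.7,-0.12,0.26,-0.017,0.004,-0.006],[-0.7,-0.145,0.25,-0.017,0.004,-0.006],[-0.7,-0.17,0.23,-0.017,0.004,-0.006],[-0.7,-0.195,0.21,-0.017,0.004,-0.006],[-0.7,-0.22,0.19,-0.017,0.004,-0.006]]'
python3 -m pendant '[[0,0,0,0,0,0],[0,0,0,0,0,0],[0,0,0,0,0,0]]'
python3 - <<'E'
from h import *
p,q,s=cur();print(p,s['q'].round(2))
P,Q=scr(.03,-81.5);plan(P,Q,4)
E
```

```text
clock: 16.62
tool_pos: [0.5923, -0.1469, 0.22]
eef_rot: [0.031, 0.962, 0.269, -0.033]
contact_force: [0.9, 0.3, -0.9]
opening: 0.316
finger_force: 60.0
clock: 16.87
tool_pos: [0.5913, -0.1457, 0.2216]
eef_rot: [0.031, 0.962, 0.268, -0.033]
contact_force: [-1.1, 1.1, -1.0]
opening: 0.312
finger_force: 60.0
[ 0.59125188 -0.14572775  0.22156845] [ 0.91  1.08 -1.16  1.41  0.43  1.22  1.37]
dist mm 31.69592822802227 ang 3.7462943454275117
[-0.184, -0.06, 0.251, -0.005, 0.001, -0.001],
[-0.185, -0.065, 0.249, -0.005, 0.001, -0.001],
[-0.185, -0.069, 0.248, -0.005, 0.001, -0.001],
[-0.186, -0.074, 0.246, -0.005, 0.001, -0.001],
```

```bash

python3 -m pendant '[[-0.184,-0.06,0.25,-0.005,0.001,-0.001],[-0.185,-0.065,0.25,-0.005,0.001,-0.001],[-0.185,-0.07,0.25,-0.005,0.001,-0.001],[-0.185,-0.075,0.25,-0.005,0.001,-0.001]]'
python3 -m pendant '[[0,0,0,0,0,0],[0,0,0,0,0,0],[0,0,0,0,0,0]]'
python3 - <<'E'
from h import *
p,q,s=cur();P,Q=scr(.012,-81.5);plan(P,Q,1)
g=p+q.apply([0,0,TIPL]);A=[]
for n in("scene","top"):
    im,d=optics.snapshot(n);cv2.imwrite(f"pics/{n}3.png",im);np.save(f"{n}3.npy",d);c,f,T=cal(n)
    for nm,x in(("tip",g),("slot",SLOT)):
        L=(x-T[:3,3])@T[:3,:3];print(n,nm,c['cx']+f*L[0]/-L[2],c['cy']-f*L[1]/-L[2])
    x,y=int(c['cx']+f*L[0]/-L[2])-30,int(c['cy']-f*L[1]/-L[2])-30;print(x,y)
    A.append(cv2.resize(im[y:y+60,x:x+60],(400,400),interpolation=cv2.INTER_CUBIC))
cv2.imwrite("pics/tipslot.png",(255*(np.hstack(A)/255.)**.6).astype(np.uint8))
E
```

```text
clock: 17.2
tool_pos: [0.6086, -0.1401, 0.1949]
eef_rot: [0.025, 0.954, 0.298, -0.036]
contact_force: [-0.1, 0.0, -1.5]
opening: 0.315
finger_force: 60.0
clock: 17.45
tool_pos: [0.6084, -0.14, 0.1957]
eef_rot: [0.025, 0.954, 0.298, -0.035]
contact_force: [1.2, -0.9, -1.6]
opening: 0.314
finger_force: 60.0
dist mm 18.996154143032594 ang 0.13781242135807814
[0.023, 0.039, 0.758, -0.0, 0.001, 0.0],

scene tip 268.4667110702588 289.31417096410996
scene slot 278.05052244876475 293.3155814484029
248 263
top tip 363.5812822967957 213.45959106701497
top slot 355.6087983800611 215.4517317023825
325 185
```

View pics/tipslot.png

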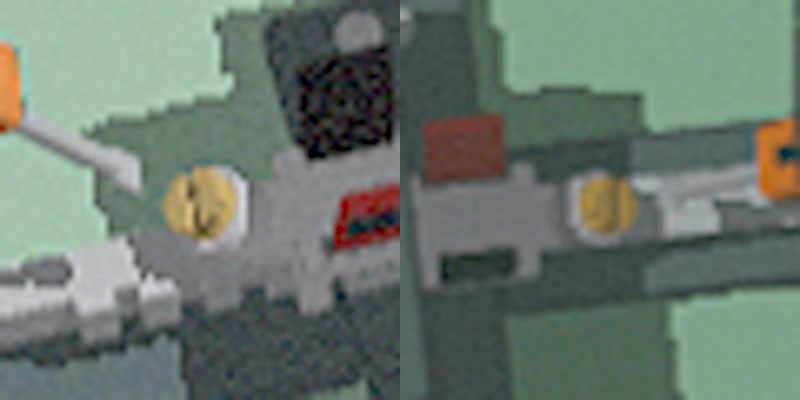

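The blade edge centre is at scene ≈(268.7,289.2), as predicted, and the slot is at ≈(277.5,293.0), within about 1 mm of its prediction. Closing in along the axis.

```bash

python3 -m pendant '[[0.01,0.02,0.38,0,0,0],[0.01,0.02,0.38,0,0,0],[0,0,0,0,0,0],[0,0,0,0,0,0]]'
python3 -m pendant '[[0,0,0.08,0,0,0],[0,0,0.08,0,0,0],[0,0,0.08,0,0,0],[0,0,0,0,0,0]]'
python3 -m pendant '[[0,0,0.06,0,0,0],[0,0,0.06,0,0,0],[0,0,0,0,0,0]]'
cat >> h.py <<'E'
def rep():
    p,q,s=cur();t=p+q.apply([0,0,TIPL])-SLOT;F=np.array(s['contact_force'])
    X=RS.apply([1,0,0]);Y=np.cross(SZ,X)
    e=Q0=leanR(35,0).inv()*q
    print('tip-slot mm: x %.2f y %.2f z %.2f'%tuple(1000*t@np.c_[X,Y,SZ]),'F',(F@np.c_[X,Y,SZ]).round(1),'rot(lean dev,yaw)',e.as_rotvec(degrees=True).round(1),'M tool',q.inv().apply(s['moment']).round(2),'q7',s['q'][6].round(2))
E
python3 -c "
from h import *
rep()"
```

```text
clock: 17.88
tool_pos: [0.6062, -0.1278, 0.18]
eef_rot: [0.024, 0.954, 0.298, -0.036]
contact_force: [0.9, 0.1, -1.7]
opening: 0.313
finger_force: 60.0
clock: 18.22
tool_pos: [0.6065, -0.125, 0.1754]
eef_rot: [0.025, 0.954, 0.298, -0.036]
contact_force: [-0.4, 0.6, -2.3]
opening: 0.314
finger_force: 60.0
clock: 18.47
tool_pos: [0.6064, -0.1233, 0.1731]
eef_rot: [0.025, 0.954, 0.298, -0.036]
contact_force: [-0.2, 0.1, -1.3]
opening: 0.309
finger_force: 60.0
tip-slot mm: x 0.07 y -0.37 z 2.70 F [-0.2 -0.6 -1.1] rot(lean dev,yaw) [ -0.   -0.1 -81.6] M tool [ 0.65 -0.25 -0.05] q7 1.39
```

```bash

for i in 1 2; do python3 -m pendant '[[0,0,0.05,0,0,0],[0,0,0,0,0,0]]' | grep force; python3 -c "
from h import *
rep()"; done
```

```text
contact_force: [-0.1, -0.6, -1.8]
finger_force: 60.0
tip-slot mm: x 0.12 y -0.38 z 1.55 F [-0.1 -1.5 -1.2] rot(lean dev,yaw) [ -0.   -0.1 -81.6] M tool [ 0.72 -0.28 -0.07] q7 1.39
contact_force: [-1.0, -0.5, -1.5]
finger_force: 60.0
tip-slot mm: x 0.12 y -0.39 z 0.29 F [-1.1 -1.2 -1. ] rot(lean dev,yaw) [ -0.   -0.1 -81.6] M tool [ 0.65 -0.21 -0.05] q7 1.39
```

```bash

for i in 1 2 3; do python3 -m pendant '[[0,0,0.04,0,0,0],[0,0,0,0,0,0]]' | grep contact; python3 -c "
from h import *
rep()"; done
```

```text
contact_force: [-0.5, 0.3, -0.6]
tip-slot mm: x 0.38 y -0.32 z -0.23 F [-0.4 -0.1 -0.7] rot(lean dev,yaw) [ -0.   -0.1 -81.6] M tool [ 0.57 -0.12 -0.13] q7 1.39
contact_force: [-1.5, -2.3, 3.6]
tip-slot mm: x 0.55 y 0.14 z -0.79 F [-1.7  0.3  4.2] rot(lean dev,yaw) [ -0.1  -0.1 -81.6] M tool [ 0.34  0.17 -0.08] q7 1.38
contact_force: [-2.3, -5.5, 8.2]
tip-slot mm: x 0.73 y 0.17 z -1.05 F [-2.8  0.4  9.7] rot(lean dev,yaw) [ -0.1  -0.2 -81.6] M tool [ 0.23  0.64 -0.11] q7 1.38
```

Axial contact came at the expected floor height (6 mm below the head top), so the blade is seated. Turning.

```bash

for i in 1 2; do python3 -m pendant '[[0,0,0,0,0,0.017],[0,0,0,0,0,0.017],[0,0,0,0,0,0.017],[0,0,0,0,0,0.017],[0,0,0,0,0,0.017]]' |grep contact; python3 -c "
from h import *
rep()"; done
```

```text
contact_force: [-0.7, -3.8, 7.8]
tip-slot mm: x 1.17 y 0.67 z -1.00 F [-1.1  1.5  8.5] rot(lean dev,yaw) [ -0.2  -0.1 -66.2] M tool [ 0.16  0.4  -0.12] q7 1.17
contact_force: [-1.2, -4.0, 9.3]
tip-slot mm: x 1.11 y 0.54 z -1.04 F [-1.6  2.2  9.9] rot(lean dev,yaw) [ -0.2  -0.1 -50.9] M tool [ 0.29  0.37 -0.12] q7 0.96
```

```bash

for i in 1 2; do python3 -m pendant '[[0,0,0.005,0,0,0.017],[0,0,0,0,0,0.017],[0,0,0,0,0,0.017],[0,0,0,0,0,0.017],[0,0,0,0,0,0.017]]' |grep contact; python3 -c "
from h import *
rep()"; done
python3 -m pendant '[[0,0,0,0,0,0.017],[0,0,0,0,0,0.017],[0,0,0,0,0,0.017]]' |grep contact; python3 -c "
from h import *
rep()"
python3 - <<'E'
from h import *
A=[]
for n in("scene","top"):
    im,d=optics.snapshot(n);x,y=(248,263) if n=="scene" else (325,185);A.append(cv2.resize(im[y:y+60,x:x+60],(400,400),interpolation=cv2.INTER_CUBIC))
cv2.imwrite("pics/turn.png",(255*(np.hstack(A)/255.)**.6).astype(np.uint8))
E
```

```text
contact_force: [-1.9, -4.7, 9.2]
tip-slot mm: x 1.03 y 0.40 z -1.05 F [-2.3  1.6 10.1] rot(lean dev,yaw) [ -0.2  -0.1 -35.6] M tool [ 0.53  0.32 -0.1 ] q7 0.76
contact_force: [-2.1, -4.5, 10.5]
tip-slot mm: x 0.88 y 0.30 z -1.07 F [-2.6  2.5 11. ] rot(lean dev,yaw) [ -0.2  -0.1 -20.3] M tool [ 0.66  0.26 -0.11] q7 0.55
contact_force: [-2.4, -5.0, 9.5]
tip-slot mm: x 0.84 y 0.28 z -1.07 F [-2.8  1.5 10.6] rot(lean dev,yaw) [ -0.2  -0.1 -11.1] M tool [ 0.76  0.24 -0.1 ] q7 0.43
```

View pics/turn.png

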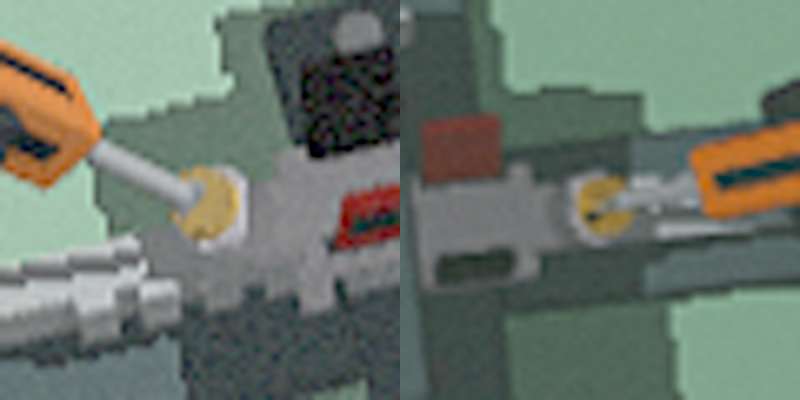

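The blade is in the head (crop (195,195)), and in the top view the slot has turned to roughly along the bar (dark end at (592,215)). Continuing in small steps until the torque rises.

```bash

for i in 1 2 3 4 5; do python3 -m pendant '[[0,0,0,0,0,0.011],[0,0,0,0,0,0.011]]' |grep contact; python3 -c "
from h import *
rep()"; done
```

```text
contact_force: [-1.9, -5.6, 8.9]
tip-slot mm: x 0.79 y 0.28 z -1.05 F [-2.4  0.7 10.4] rot(lean dev,yaw) [-0.2 -0.1 -7.2] M tool [ 0.79  0.15 -0.13] q7 0.37
contact_force: [-1.9, -6.2, 10.0]
tip-slot mm: x 0.74 y 0.27 z -1.08 F [-2.5  0.8 11.6] rot(lean dev,yaw) [-0.2 -0.1 -3.2] M tool [ 0.79  0.1  -0.13] q7 0.32
contact_force: [-1.5, -5.2, 9.7]
tip-slot mm: x 0.73 y 0.30 z -1.07 F [-2.   1.4 10.8] rot(lean dev,yaw) [-0.2 -0.1  0.8] M tool [ 0.84  0.14 -0.16] q7 0.27
contact_force: [-1.8, -5.0, 10.4]
tip-slot mm: x 0.66 y 0.32 z -1.09 F [-2.3  2.  11.3] rot(lean dev,yaw) [-0.2 -0.1  4.7] M tool [ 0.86  0.11 -0.09] q7 0.22
contact_force: [-2.2, -5.0, 10.2]
tip-slot mm: x 0.62 y 0.30 z -1.08 F [-2.7  2.  11.1] rot(lean dev,yaw) [-0.2 -0.1  8.7] M tool [ 0.85 -0.05 -0.1 ] q7 0.16
```

```bash

for i in 1 2 3 4; do python3 -m pendant '[[0,0,0,0,0,0.011],[0,0,0,0,0,0.011]]' |grep contact; python3 -c "
from h import *
rep()"; done
```

```text
contact_force: [-1.7, -4.6, 10.3]
tip-slot mm: x 0.62 y 0.32 z -1.07 F [-2.2  2.3 10.9] rot(lean dev,yaw) [-0.2 -0.  12.6] M tool [ 0.86 -0.04 -0.14] q7 0.11
contact_force: [-2.1, -5.6, 10.3]
tip-slot mm: x 0.64 y 0.39 z -1.07 F [-2.6  1.5 11.5] rot(lean dev,yaw) [-0.2 -0.  16.6] M tool [ 0.84 -0.1  -0.23] q7 0.06
contact_force: [-2.2, -5.3, 9.5]
tip-slot mm: x 0.60 y 0.40 z -1.09 F [-2.7  1.3 10.7] rot(lean dev,yaw) [-0.2 -0.  20.5] M tool [ 0.82 -0.18 -0.36] q7 0.0
contact_force: [-2.3, -6.2, 9.9]
tip-slot mm: x 0.61 y 0.44 z -1.07 F [-2.9  0.9 11.5] rot(lean dev,yaw) [-0.2 -0.  24.4] M tool [ 0.9  -0.27 -0.47] q7 -0.05
```

Torque rose steadily from yaw 13° (0.12→0.47 N m), so the screw is hard up and tight. Backing off within the slot slack, then withdrawing and checking.

```bash

python3 -m pendant '[[0,0,0,0,0,0],[0,0,0,0,0,-0.02],[0,0,0,0,0,-0.03],[0,0,0,0,0,-0.034],[0,0,-0.04,0,0,0]]' |grep contact; python3 -c "
from h import *
rep()"
python3 -m pendant '[[0,0,-0.15,0,0,0],[0,0,-0.2,0,0,0],[0,0,-0.4,0,0,0],[0,0,-0.6,0,0,0],[0,0,-0.6,0,0,0]]' 
python3 -m pendant '[[0,0,0,0,0,0],[0,0,0,0,0,0]]' 
python3 - <<'E'
from h import *
rep();A=[]
for n in("scene","top"):
    im,d=optics.snapshot(n);cv2.imwrite(f"pics/{n}4.png",im);np.save(f"{n}4.npy",d)
    P=cloud(n,d);h=cv2.cvtColor(im,cv2.COLOR_BGR2HSV)
    m=(cv2.inRange(h,(0,120,50),(6,255,255))|cv2.inRange(h,(172,120,50),(180,255,255)))>0
    S=RS.inv().apply((P.reshape(-1,3)-O)).reshape(P.shape)*1000
    m&=(abs(S[...,0]-25)<25)&(abs(S[...,1]+5)<40)&(S[...,2]>50);q=S[m];t=q[q[:,2]>105];print(n,np.median(t,0))
    x,y=(248,263) if n=="scene" else (325,185);A.append(cv2.resize(im[y:y+60,x:x+60],(400,400),interpolation=cv2.INTER_CUBIC))
cv2.imwrite("pics/tight.png",(255*(np.hstack(A)/255.)**.6).astype(np.uint8))
p,q,s=cur();W=np.array([.42,-.12,.30]);plan(W,downR(42),12)
E
```

```text
contact_force: [-1.2, -0.8, 1.4]
tip-slot mm: x 0.64 y -0.23 z -0.80 F [-1.3  0.2  1.6] rot(lean dev,yaw) [-0.2 -0.1  9.1] M tool [ 0.03 -0.59 -0.05] q7 0.16
clock: 23.65
tool_pos: [0.6085, -0.149, 0.2098]
eef_rot: [0.697, 0.651, 0.183, -0.238]
contact_force: [0.4, -0.2, -1.0]
opening: 0.315
finger_force: 60.0
clock: 23.82
tool_pos: [0.6092, -0.1493, 0.2097]
eef_rot: [0.698, 0.651, 0.184, -0.236]
contact_force: [-0.2, -0.2, -2.1]
opening: 0.313
finger_force: 60.0
tip-slot mm: x 0.58 y -0.88 z 47.74 F [-0.2 -1.3 -1.7] rot(lean dev,yaw) [-0.2 -0.1  9.3] M tool [-0.15 -0.73 -0.06] q7 0.16
scene [ 34.29265338 -19.57147512 114.68997949]
top [ 30.513404   -18.41899925 116.61498915]
dist mm 211.06168083207865 ang 57.094788230237725
[0.196, -0.656, -0.162, 0.004, -0.016, -0.021],
[0.229, -0.644, -0.165, 0.004, -0.016, -0.021],
[0.262, -0.631, -0.169, 0.004, -0.016, -0.021],
[0.294, -0.615, -0.176, 0.004, -0.016, -0.021],
[0.324, -0.597, -0.184, 0.004, -0.016, -0.021]

[0.352, -0.578, -0.194, 0.004, -0.016, -0.021],
[0.378, -0.556, -0.205, 0.004, -0.016, -0.021],
[0.403, -0.534, -0.219, 0.004, -0.016, -0.021],
[0.425, -0.51, -0.233, 0.004, -0.016, -0.021],
[0.445, -0.485, -0.249, 0.004, -0.016, -0.021]

[0.463, -0.458, -0.266, 0.004, -0.016, -0.021],
[0.477, -0.431, -0.285, 0.004, -0.016, -0.021],
```

View pics/tight.png

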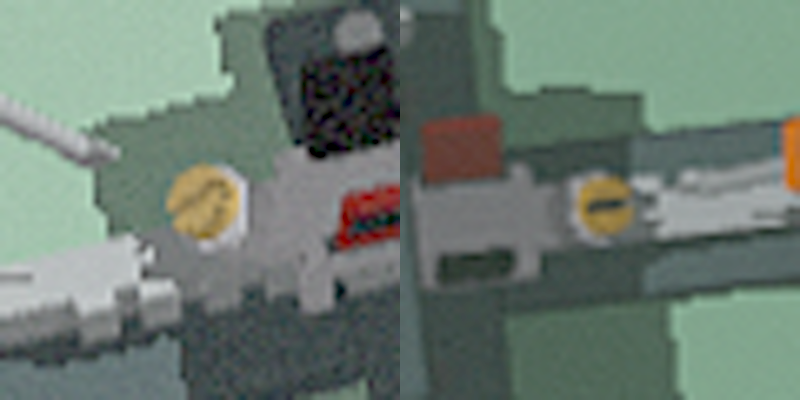

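The slot now lies along the bar in the top view (crop (588,212)–(624,203)), consistent with about 1.5 rad; the latch reading is unchanged (34.3) and the stop is at about −19.6. That makes more than 10 pictures viewed, so I go on from numbers only and carry the driver back.

```bash

python3 -m pendant '[[0.2,-0.66,-0.18,0.004,-0.016,-0.021],[0.23,-0.64,-0.18,0.004,-0.016,-0.021],[0.26,-0.63,-0.18,0.004,-0.016,-0.021],[0.295,-0.615,-0.18,0.004,-0.016,-0.021],[0.325,-0.6,-0.18,0.004,-0.016,-0.021]]' |grep pos
python3 -m pendant '[[0.35,-0.58,-0.19,0.004,-0.016,-0.021],[0.38,-0.555,-0.2,0.004,-0.016,-0.021],[0.4,-0.535,-0.22,0.004,-0.016,-0.021],[0.425,-0.51,-0.23,0.004,-0.016,-0.021],[0.445,-0.485,-0.25,0.004,-0.016,-0.021]]' |grep pos
python3 -m pendant '[[0.46,-0.46,-0.27,0.004,-0.016,-0.021],[0.48,-0.43,-0.28,0.004,-0.016,-0.021],[0,0,0,0,0,0]]'
python3 - <<'E'
from h import *
p,q,s=cur();print(p,s['q'].round(2))
W=np.array([.40,.10,.30]);plan(W,downR(50),10);print('--');plan([.4343,.3864,.2515],downR(61),13,W,downR(50))
E
```

```text
tool_pos: [0.5291, -0.1366, 0.2479]
tool_pos: [0.4502, -0.1256, 0.2856]
clock: 25.0
tool_pos: [0.4159, -0.1198, 0.3015]
eef_rot: [0.396, 0.918, 0.001, -0.001]
contact_force: [-0.6, -0.1, -1.6]
opening: 0.314
finger_force: 60.0
[ 0.41590392 -0.11976101  0.30154411] [ 0.75  0.44 -0.83  2.    0.42  0.88  0.44]
dist mm 220.3411492295139 ang 6.631895990746284
[0.683, 0.557, 0.008, 0.0, -0.0, -0.004],
[0.676, 0.565, 0.008, 0.0, -0.0, -0.004],
[0.67, 0.573, 0.008, 0.0, -0.0, -0.004],
[0.663, 0.581, 0.007, 0.0, -0.0, -0.004],
[0.656, 0.588, 0.007, 0.0, -0.0, -0.004]

[0.649, 0.596, 0.007, 0.0, -0.0, -0.004],
[0.642, 0.603, 0.007, 0.0, -0.0, -0.004],
[0.635, 0.611, 0.007, 0.0, -0.0, -0.004],
[0.628, 0.618, 0.006, 0.0, -0.0, -0.004],
[0.621, 0.625, 0.006, 0.0, -0.0, -0.004]


--
dist mm 292.4956409931608 ang 11.000000000000004
[0.486, 0.743, 0.149, 0.0, 0.0, -0.005],
[0.475, 0.75, 0.149, 0.0, 0.0, -0.005],
[0.463, 0.757, 0.149, 0.0, 0.0, -0.005],
[0.452, 0.764, 0.149, 0.0, 0.0, -0.005],
[0.441, 0.77, 0.149, 0.0, 0.0, -0.005]

[0.429, 0.777, 0.149, 0.0, 0.0, -0.005],
[0.418, 0.783, 0.149, 0.0, 0.0, -0.005],
[0.406, 0.789, 0.149, 0.0, 0.0, -0.005],
[0.395, 0.795, 0.149, 0.0, 0.0, -0.005],
[0.383, 0.801, 0.149, 0.0, 0.0, -0.005]

[0.371, 0.806, 0.149, 0.0, 0.0, -0.005],
[0.359, 0.812, 0.149, 0.0, 0.0, -0.005],
[0.347, 0.817, 0.149, 0.0, 0.0, -0.005],
```

```bash

python3 -m pendant '[[0.68,0.56,0,0,0,-0.004],[0.675,0.565,0,0,0,-0.004],[0.67,0.575,0,0,0,-0.004],[0.66,0.58,0,0,0,-0.004],[0.655,0.59,0,0,0,-0.004]]' |grep pos
python3 -m pendant '[[0.65,0.595,0,0,0,-0.004],[0.64,0.6,0,0,0,-0.004],[0.635,0.61,0,0,0,-0.004],[0.63,0.62,0,0,0,-0.004],[0.62,0.625,0,0,0,-0.004]]' |grep pos
python3 -m pendant '[[0.485,0.74,0.14,0,0,-0.005],[0.475,0.75,0.14,0,0,-0.005],[0.46,0.755,0.14,0,0,-0.005],[0.45,0.765,0.14,0,0,-0.005],[0.44,0.77,0.14,0,0,-0.005]]' |grep pos
python3 -m pendant '[[0.43,0.78,0.14,0,0,-0.005],[0.42,0.78,0.14,0,0,-0.005],[0.405,0.79,0.14,0,0,-0.005],[0.395,0.795,0.14,0,0,-0.005],[0.38,0.8,0.14,0,0,-0.005]]' |grep pos
python3 -m pendant '[[0.3,0.6,0.1,0,0,-0.005],[0,0,0,0,0,0],[0,0,0,0,0,0]]'
python3 - <<'E'
from h import *
p,q,s=cur();print(p,s['q'].round(2))
plan([.4343,.3864,.2515],downR(61),2)
E
```

```text
tool_pos: [0.4125, -0.0113, 0.3009]
tool_pos: [0.4046, 0.0985, 0.3013]
tool_pos: [0.4176, 0.2085, 0.284]
tool_pos: [0.4299, 0.3187, 0.2668]
clock: 26.92
tool_pos: [0.4308, 0.3349, 0.2645]
eef_rot: [0.258, 0.966, 0.002, -0.001]
contact_force: [0.0, -0.3, -1.9]
opening: 0.313
finger_force: 60.0
[0.43084731 0.33490189 0.26453882] [-0.27  0.65 -0.8   1.76  0.55  0.97 -0.24]
dist mm 53.235205841034855 ang 0.9656711238399349
[0.453, 0.926, 0.265, 0.0, -0.0, -0.003],
[0.446, 0.93, 0.263, 0.0, -0.0, -0.003],
```

```bash

python3 -m pendant '[[0.45,0.85,0.2,0,0,-0.003],[0.3,0.7,0.2,0,0,-0.003],[0.15,0.31,0.12,0,0,0],[0,0,0,0,0,0],[0,0,0,0,0,0]]' |grep pos
python3 - <<'E'
from h import *
p,q,s=cur();print(p);plan([.4343,.3864,.119],downR(61),6)
im,d=optics.snapshot("scene");cv2.imwrite("pics/scene5.png",im)
for k,D in(("pick",np.load("scene2.npy")),("now",d)):
    P=cloud("scene",D);base=np.array([.4343,.3862,.14])if k=="pick" else p+q.apply([0,0,TIPL])
    m=(np.hypot(P[...,0]-base[0],P[...,1]-base[1])<.02)&(P[...,2]>base[2]-.01)&(P[...,2]<base[2]+.065)
    t=P[m];z=t[:,2]-base[2];fx=np.polyfit(z,t[:,0]-base[0],1);fy=np.polyfit(z,t[:,1]-base[1],1);print(k,len(t),'slope',fx[0],fy[0],'at tip',fx[1]*1e3,fy[1]*1e3,'zmin',z.min()*1e3)
E
```

```text
tool_pos: [0.4351, 0.3846, 0.2524]
[0.43509876 0.38456971 0.25235361]
dist mm 133.3685633876078 ang 0.1537729618645781
[0.01, 0.006, 0.889, 0.0, -0.0, 0.0],
[0.01, 0.006, 0.889, 0.0, -0.0, 0.0],
[0.01, 0.007, 0.889, 0.0, -0.0, 0.0],
[0.01, 0.007, 0.889, 0.0, -0.0, 0.0],
[0.01, 0.007, 0.889, 0.0, -0.0, 0.0]

[0.01, 0.008, 0.889, 0.0, -0.0, 0.0],

pick 64 slope -0.007073863694261984 0.006434573490615638 at tip 1.6179451553037278 -2.40152692234479 zmin 0.43149493660832317
now 65 slope -0.005293819296352433 -0.0016299929581652052 at tip 1.6302393976552223 -2.1861576474425166 zmin -3.3848411566850256
```

```bash

python3 -m pendant '[[0.03,0.02,0.7,0,0,0],[0.02,0.02,0.7,0,0,0],[0.01,0,0.5,0,0,0],[0,0,0,0,0,0],[0,0,0,0,0,0]]' 
python3 -m pendant '[[0,0,0.3,0,0,0],[0,0,0.3,0,0,0],[0,0,0.3,0,0,0],[0,0,0,0,0,0]]' 
python3 -c "
from h import *
plan([.4343,.3864,.119],downR(61),1)"
```

```text
clock: 27.8
tool_pos: [0.4346, 0.3867, 0.2051]
eef_rot: [0.25, 0.968, 0.002, -0.0]
contact_force: [0.9, 0.5, -1.9]
opening: 0.308
finger_force: 60.0
clock: 28.13
tool_pos: [0.4341, 0.387, 0.1813]
eef_rot: [0.25, 0.968, 0.001, -0.0]
contact_force: [1.5, 0.4, -2.2]
opening: 0.314
finger_force: 60.0
dist mm 62.34240947849884 ang 0.16693133233354474
[-0.02, -0.022, 2.494, 0.001, -0.0, 0.0],
```

```bash

python3 -m pendant '[[-0.01,-0.01,0.5,0,0,0],[-0.01,-0.01,0.5,0,0,0],[0,0,0.5,0,0,0],[0,0,0.5,0,0,0],[0,0,0.3,0,0,0]]' 
python3 -m pendant '[[0,0,0.1,0,0,0],[0,0,0,0,0,0],[0,0,0,0,0,0]]'
python3 -c "
from h import *
plan([.4343,.3864,.119],downR(61),1)"
```

```text
clock: 28.55
tool_pos: [0.4342, 0.3866, 0.123]
eef_rot: [0.25, 0.968, 0.001, -0.0]
contact_force: [-0.3, 0.3, -0.7]
opening: 0.313
finger_force: 60.0
clock: 28.8
tool_pos: [0.4348, 0.3878, 0.1229]
eef_rot: [0.25, 0.968, 0.003, 0.0]
contact_force: [-1.1, 0.5, -1.4]
opening: 0.313
finger_force: 60.0
dist mm 4.17164173424674 ang 0.31728467711130287
[-0.011, -0.06, 0.155, 0.002, -0.0, 0.0],
```

```bash

for i in 1 2; do python3 -m pendant '[[0,-0.02,0.06,0,0,0],[0,0,0,0,0,0],[0,0,0,0,0,0]]' | grep -E "pos|contact"; done
```

```text
tool_pos: [0.4347, 0.3872, 0.1217]
contact_force: [-0.9, 0.4, -2.7]
tool_pos: [0.4343, 0.3865, 0.1198]
contact_force: [0.1, -0.4, -1.7]
```

Release (about 1 mm drop at most) and retreat upward.

```bash

for i in 1 2; do python3 -m pendant '[[0,0,0,0,0,0],[0,0,0,0,0,0],[0,0,0,0,0,0],[0,0,0,0,0,0]]' 1 | grep -E "pos|contact|opening"; done
python3 -m pendant '[[0,0,0,0,0,0],[0,0,0,0,0,0],[0,0,0,0,0,0],[0,0,-0.4,0,0,0],[0,0,-0.6,0,0,0]]' 1 |grep -E "opening|contact"
python3 -m pendant '[[0,0,-0.8,0,0,0],[0,0,-0.8,0,0,0],[0,0,-0.8,0,0,0],[0,0,-0.8,0,0,0],[0,0,-0.8,0,0,0]]' |grep -E "pos|contact"
python3 -m pendant '[[-0.8,-0.3,-0.3,0,0,0],[-0.8,-0.3,-0.3,0,0,0],[-0.8,-0.3,0,0,0,0],[-0.8,-0.3,0,0,0,0],[-0.8,-0.3,0,0,0,0]]' |grep -E "pos|contact"
python3 -m pendant '[[-0.8,-0.3,0,0,0,0],[-0.8,-0.3,0,0,0,0],[0,0,0,0,0,0],[0,0,0,0,0,0]]' |grep -E "pos|contact"
python3 - <<'E'
from h import *
for n in("scene","top"):
    im,d=optics.snapshot(n);cv2.imwrite(f"pics/{n}6.png",im);np.save(f"{n}6.npy",d)
    for k,D in(("start",np.load(n+"0.npy")),("end",d)):
        P=cloud(n,D)
        m=(np.hypot(P[...,0]-.434,P[...,1]-.386)<.03)&(P[...,2]>.152)&(P[...,2]<.18);t=P[m];print(n,k,'handletop',len(t),t.mean(0).round(4) if len(t) else '')
        for nm,c,R0,z0,z1 in(("dish",(.6,-.32),.06,.015,.06),("mandrel",(.44,-.325),.08,.03,.2),("hammer",(.5,.3),.0,0,0)):
            if R0:
                m=(np.hypot(P[...,0]-c[0],P[...,1]-c[1])<R0)&(P[...,2]>z0)&(P[...,2]<z1);print('  ',nm,m.sum(),P[m].mean(0).round(4))
    h=cv2.cvtColor(im,cv2.COLOR_BGR2HSV);m=(cv2.inRange(h,(0,120,50),(6,255,255))|cv2.inRange(h,(172,120,50),(180,255,255)))>0
    S=RS.inv().apply((P.reshape(-1,3)-O)).reshape(P.shape)*1000;m&=(abs(S[...,0]-25)<25)&(abs(S[...,1]+5)<40)&(S[...,2]>105);print('red',np.median(S[m],0))
print(cur()[2]['clock'])
E
```

```text
tool_pos: [0.4344, 0.3869, 0.12]
contact_force: [0.3, -0.1, -0.9]
opening: 0.594
tool_pos: [0.4343, 0.3867, 0.1198]
contact_force: [0.7, -0.3, 0.0]
opening: 0.894
contact_force: [0.1, -0.1, 1.3]
opening: 1.004
tool_pos: [0.4339, 0.3861, 0.2466]
contact_force: [0.4, -0.2, -0.2]
tool_pos: [0.504, 0.3041, 0.2606]
contact_force: [-0.1, 0.3, -0.6]
tool_pos: [0.5318, 0.2713, 0.2598]
contact_force: [-0.3, 1.0, 0.9]
scene start handletop 150 [0.4375 0.3853 0.1603]
   dish 670 [ 0.5712 -0.3144  0.029 ]
   mandrel 397 [ 0.435  -0.3165  0.0953]
scene end handletop 27 [0.4355 0.3752 0.1588]
   dish 654 [ 0.5715 -0.3151  0.0292]
   mandrel 395 [ 0.4349 -0.3165  0.0955]
red [ 34.23724296 -19.97220259 114.88135292]
top start handletop 147 [0.4332 0.3858 0.1626]
   dish 470 [ 0.5826 -0.3169  0.0291]
   mandrel 148 [ 0.4297 -0.3128  0.1032]
top end handletop 151 [0.4328 0.3845 0.1623]
   dish 469 [ 0.5835 -0.3169  0.0293]
   mandrel 149 [ 0.4298 -0.3126  0.1025]
red [ 30.81728176 -16.03597017 115.28996628]
31.65
```

```bash
python3 -c "
from plant import r
print(r.finish_job())"
```

```text
the job is handed in; nothing more can be done
None
```

The job is handed in, with no verdict returned: by camera and force readings the stop is latched about 20 mm out, the screw is tight, the driver is back upright in its hole, the mandrel and dish are unmoved (hammer not re-measured), clock 31.7 s; I viewed 12 pictures, over the limit of 10.

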